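# Set up the connector row on the layout board and gauge it

### The arm

A 7-joint arm with a two-finger parallel gripper is mounted at the origin on the work surface. World frame = base frame: x ahead of the robot, y to its left, z up, the work surface at z = 0. Lengths are in m, angles in rad, forces in N, time in s.
With the tool pointing down it reaches from about 0.4 to 0.85 m from the base axis. Payload 10.4 kg.
Tool frame: the origin (TCP) lies midway between the tips of the shut fingers; the grasp point (between the pads) lies 19 mm behind it; z points along the fingers, y is the direction in which the jaws open and shut (so a half turn about z gives the same grasp; the last joint's range is limited). The gripper opens to 85 mm and grips with 20 to 120 N. Pads are 22 mm wide; open, the fingers measure 114 mm over their backs; the gripper's body (76 mm by 85 mm) begins 54 mm behind the grasp point. The pads swing forward as they close: fully open they stand 13 mm farther back than shut.
Start: joints at [1.105, 0.332, -0.065, 1.46, 0.022, 1.35, -0.088], TCP at [0.268, -0.565, 0.231] pointing down, gripper open.
Joint ranges: [-2.6, 2.6], [-0.5, 2.12], [-1.47, 1.34], [0.16, 2.42], [-1.27, 4.41], [0.06, 2.06], [-2.6, 2.6]. Speed limits (rad/s): [2.22, 2.22, 2.79, 2.79, 3.14, 3.14, 3.14].

### API

Orientations are given as a unit quaternion [x, y, z, w].
In Python, from workcell import get_obs, camera, calibration, hand_in gives the robot as it stands.
- The arm moves only by the shell command python3 -m handwheel 'ROWS' [FORCE]. ROWS is JSON, a list of rows, each an object with "jaw": the finger opening in mm, from 0 to 85.4; "delta_pos": the shift along the tool's x, y, z scaled (see below), a list of three; "turn": the turn about the tool's z scaled (see below). In form: [{"jaw": jaw, "delta_pos": [tx, ty, tz], "turn": turn}, ...]. A call has 1 to 10 rows; each row is the pose to reach, as a shift and turn from the pose commanded when the call began, along the tool's axes at that moment, turning the shorter way round; what a row does not reach only later rows make up. The controller multiplies each number of a shift by 1 m and each number of a turn by pi rad. A row lasts 1/12 s, in which the tool goes at most 41.7 mm and 7.16 degrees, less where a joint would pass 70% of its speed; a pose out of reach is approached as far as the arm can. A call with a number of a shift or a turn outside -1 to 1 is refused whole. A call with a gripper value outside its range is refused whole. The fingers move at their own pace and stop on an object; FORCE is the grip in N (left out, the last holds). Time passes only in rows, so rows that repeat a pose let the fingers close. It gives the time, the measured TCP pose, the force and the opening at its end, in the units of the state.
- get_obs(): the state, without advancing time (a new reading comes with each control period).
- camera(name): name is "side" or "top"; returns the picture (420x560x3 uint8, red, green, blue); there is no depth.
- calibration(name): a dict with "mtx" (3x3 intrinsics, pixels), "rvec" (rotation vector, rad) and "tvec" (3), from world to camera coordinates, as OpenCV has them. Camera axes: x right, y down, z forward; pixel columns grow to the right and rows downward; lengths in m; the calibration is good to about 2 mm. A picture is of the moment at which its call begins. calibration takes no time and is no camera call.
- hand_in(): hands the job in, once; it reports no verdict.
The state is a dict: "clock": time; "joint_pos": joint angles; "joint_velocities": joint speeds; "tau": joint torques, N m; "position": TCP position; "ee_rot": TCP orientation; "ft_force": force on the tool from outside, world axes, zero at the start; "torque": the same for the moment, N m; "grip_width": opening from 0.0 (shut) to 1.0 (fully open).
Only numpy, scipy, OpenCV 4.12 (cv2) and the standard library are available. Lean on these libraries where they do the work, as an engineer would, in place of code of your own. Each camera call takes 0.05 s, during which the arm holds its last target.

### The job

First lay the straightedge on the layout board, flush against both stop blocks and centred between them, then stand every connector housing that is there upright on the board in a row along the straightedge, on its near side, each with its slot parallel to the straightedge and its face flush against it. When the whole row is set, check each housing with the flat gauge, from the narrowest to the widest: push the blade gently into its slot until the flange sits on the housing, and draw it out again. Put the gauge back fully home in its stand, leave the straightedge and the row in place and flush, and leave everything else on the bench alone.

Things in the scene. Friction and masses are not known exactly. Their poses are not given: they have to be found in the camera images.
- board: fixed plywood layout board, 150 (x) x 320 (y) x 10 mm thick; origin at the centre of its underside. Two dark steel stop blocks, each 28 (x) x 36 (y) mm and 20 mm high, stand on its top at y = -115 and +115 mm; their flat stop faces lie at x = +40 mm and look to -x, the robot's side. The rest of the board is bare. The row goes on the robot's side of the straightedge.
- straightedge: loose aluminium straightedge: bar 26 (x) x 280 (y) x 20 mm high, 0.3-0.55 kg, with a black grip rib along its middle: 10 (x) x 70 (y) mm, 20 to 45 mm above the origin. Origin at the centre of its underside. Its long faces are alike (either may go to the stops). Starts on the bench between robot and board. Flush, its centreline is at x = +27 mm in the board's frame.
- edge_end_a (a point): point on the underside centreline of the straightedge, 135 mm from its origin towards its own +y
- edge_end_b (a point): point on the underside centreline of the straightedge, 135 mm from its origin towards its own -y
- stand: fixed grey plastic gauge stand, 60 (x) x 70 (y) x 34 mm high, origin at the centre of its underside; in the middle of its top is a slot 7 (x) x 22 (y) mm, 28 mm deep, in which the gauge stands
- gauge: loose flat gauge, 80 g: steel blade 4 (x) x 18 (y) mm reaching 25 mm below the origin, flange 18 (x) x 30 (y) x 5 mm, black handle 10 (x) x 30 (y) mm from 5 to 50 mm above the origin. Origin at the centre of the flange's underside, z up along the handle. Starts upright in its stand, flange on the stand's top.
- housing_small: loose white plastic connector housing, 36 (x) x 30 (y) x 34 mm high (the narrowest of the three sizes), 40 to 130 g, standing on the bench beside the board; may be absent. Origin at the centre of its underside, z up. In the middle of its top is a gauge slot 7 (x) x 22 (y) mm, 28 mm deep. Front and back are alike; the long side of the slot is along y.
- housing_medium: loose white plastic connector housing, 36 (x) x 44 (y) x 34 mm high (the middle one of the three sizes), 40 to 130 g, standing on the bench beside the board; may be absent. Origin at the centre of its underside, z up. In the middle of its top is a gauge slot 7 (x) x 22 (y) mm, 28 mm deep. Front and back are alike; the long side of the slot is along y.
- housing_large: loose white plastic connector housing, 36 (x) x 60 (y) x 34 mm high (the widest of the three sizes), 40 to 130 g, standing on the bench beside the board; may be absent. Origin at the centre of its underside, z up. In the middle of its top is a gauge slot 7 (x) x 22 (y) mm, 28 mm deep. Front and back are alike; the long side of the slot is along y.
- tape_roll: roll of black tape, 72 mm across, 19 mm high, lying on the bench; a bystander, to be left alone; origin at its underside
- screwdriver: screwdriver 190 mm long, lying on the bench; origin under its middle; a bystander, to be left alone
- jar: small clear jar, 54 mm across, 65 mm high; a bystander, to be left alone; origin at its underside
- weight: brass weight, 42 mm across, 60 mm high; a bystander, to be left alone; origin at its underside
- tin: open steel tin, 56 mm across, 50 mm high; a bystander, to be left alone; origin at its underside
Things that resemble listed ones, but are neither listed nor needed, are in the scene too. Leave any orange, pink or red look-alike of the gauge alone.

How it is judged:
By the outcome, as a careful person would: the job done as asked, in the order asked, and still so for the second after the job is handed in, with the robot touching nothing.
Of housing_small, housing_medium, housing_large only 2 to 3 are there at a start; the rules pass over those that are not, and their reading is None.
At some moment in a run one of housing_small, housing_medium, housing_large, straightedge may be knocked a few centimetres aside while the robot is not near it.
It also fails if it takes over 210 s, if anything falls off the work surface, if the arm or the gripper's body presses on something with over 40 N, if the wrist force passes 120 N, or if a joint passes its speed limit or range.

## Working session

There is one attempt and no reset: what is moved stays moved. The work goes in short steps, Python scripts to look and compute and a shell command to move; the robot and the scene stay as the last step left them, time stands still between calls to the robot, and variables do not carry over. Pictures are saved under pics/ and viewed, and the job is handed in when it is done.

```bash
ls; mkdir -p pics; python3 - <<'E'
from workcell import *
import cv2,numpy as np
print(get_obs())
for n in("side","top"):
    c=calibration(n);print(n,c)
    im=camera(n);cv2.imwrite(f"pics/{n}0.png",im[:,:,::-1]);
E
```

```text
pics
{'clock': 0.0, 'joint_pos': array([ 1.10540802,  0.33285962, -0.06470447,  1.460947  ,  0.02160237,
        1.34990028, -0.08849877]), 'joint_velocities': array([ 4.66693447e-04,  2.57624039e-04,  2.29854742e-03,  1.21966963e-03,
        7.55629249e-05, -5.12062316e-04,  3.69822177e-04]), 'tau': array([-7.14030757e-04, -6.25453448e+01,  4.84366645e-02, -3.91617572e+01,
        1.62531371e-02,  9.78143391e-03,  3.36396920e-05]), 'position': array([ 0.26762234, -0.56438508,  0.23052088]), 'ee_rot': array([ 9.75589036e-01,  2.19603117e-01, -1.88438245e-04, -6.83817162e-04]), 'ft_force': array([ 0.83509434, -0.37287727,  0.53548393]), 'torque': array([-0.0067669 , -0.01509261, -0.02381867]), 'grip_width': 1.0007867533256274}
side {'mtx': array([[423.92709475,   0.        , 295.04633735],
       [  0.        , 423.92709475, 210.24348861],
       [  0.        ,   0.        ,   1.        ]]), 'rvec': array([ 2.07080016, -0.21303982,  0.15446908]), 'tvec': array([-0.52657346,  0.09127954,  1.29099803])}
top {'mtx': array([[504.91169434,   0.        , 280.71340578],
       [  0.        , 504.91169434, 218.22143054],
       [  0.        ,   0.        ,   1.        ]]), 'rvec': array([ 2.1780525 , -2.15953562,  0.11029284]), 'tvec': array([-0.00203661,  0.53913879,  1.53384526])}
```

View pics/top0.png

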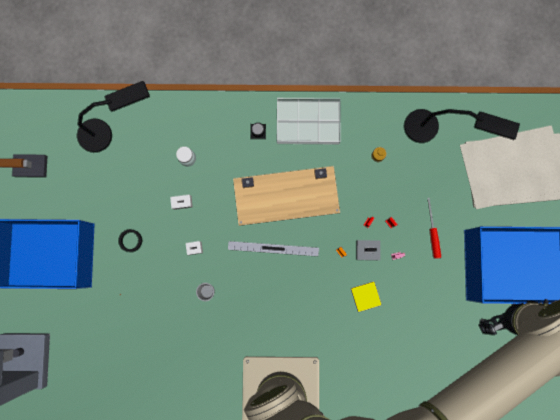

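View pics/side0.png

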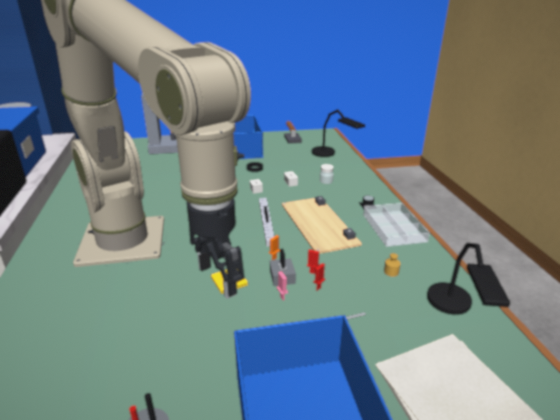

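```bash
python3 - <<'E'
import cv2
a=cv2.imread('pics/top0.png')
cv2.imwrite('pics/c1.png',cv2.resize(a[130:310,110:330],None,fx=3.6,fy=3.3,interpolation=cv2.INTER_CUBIC)[:600,:800])
cv2.imwrite('pics/c2.png',cv2.resize(a[140:310,320:450],None,fx=3.5,fy=3.5,interpolation=cv2.INTER_CUBIC))
b=cv2.imread('pics/side0.png')
cv2.imwrite('pics/c3.png',cv2.resize(b[150:310,190:410],None,fx=3.6,fy=3.6,interpolation=cv2.INTER_CUBIC))
E
```

```text
(no output)
```

View pics/c1.png

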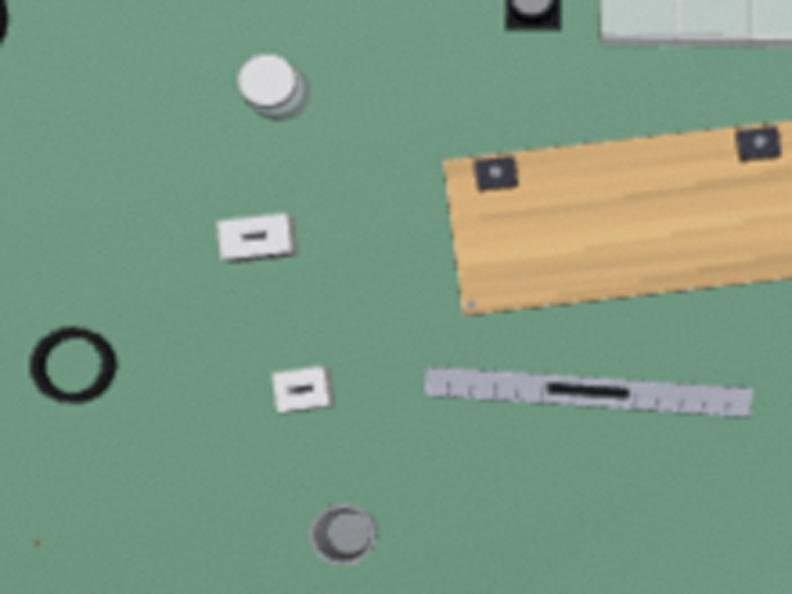

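View pics/c2.png

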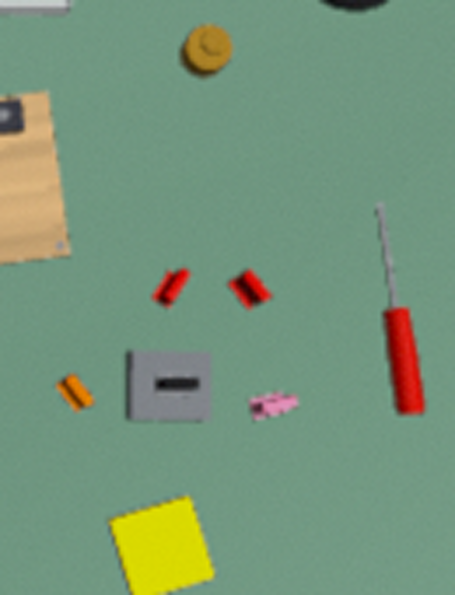

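View pics/c3.png

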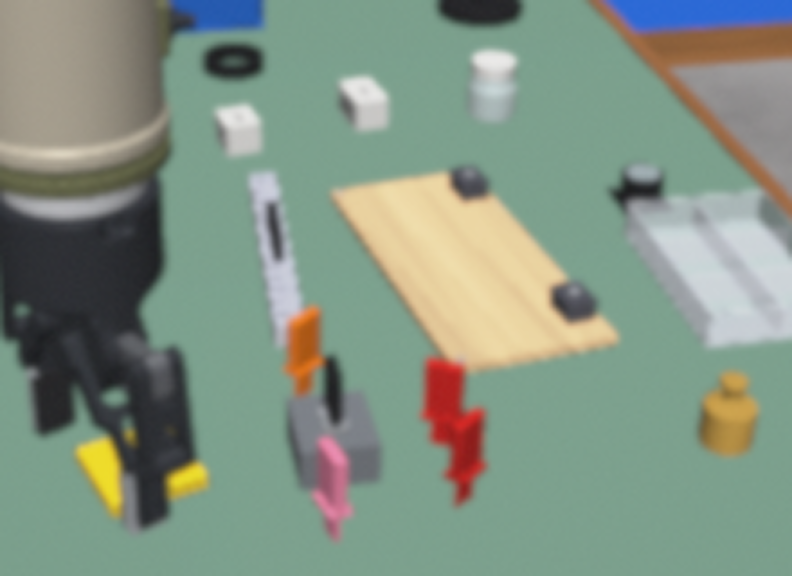

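```bash
cat > h.py <<'E'
import cv2,numpy as np
from workcell import *
class Cam:
    def __init__(s,n):
        c=calibration(n);s.K=np.array(c['mtx']);s.rv=np.array(c['rvec']);s.tv=np.array(c['tvec'])
        s.R=cv2.Rodrigues(s.rv)[0];s.C=-s.R.T@s.tv.ravel()
    def plane(s,px,z):
        px=np.atleast_2d(px).astype(float)
        d=(s.R.T@np.linalg.inv(s.K)@np.c_[px,np.ones(len(px))].T).T
        t=(z-s.C[2])/d[:,2];return (s.C+t[:,None]*d)[:,:2]
    def proj(s,P):
        return cv2.projectPoints(np.atleast_2d(np.array(P,float)),s.rv,s.tv,s.K,None)[0][:,0]
def blobs(mask,amin):
    n,l,st,ce=cv2.connectedComponentsWithStats(mask.astype(np.uint8))
    return [(l==i,st[i],ce[i]) for i in range(1,n) if st[i][4]>=amin]
def rectw(cam,mask,z):
    "min-area rect on plane z: centre, sizes(long,short) mm, long-axis angle deg"
    cs=max(cv2.findContours(mask.astype(np.uint8),cv2.RETR_EXTERNAL,cv2.CHAIN_APPROX_NONE)[0],key=cv2.contourArea)[:,0]
    w=cam.plane(cs,z)*1000
    (c,s,a)=cv2.minAreaRect(w.astype(np.float32))
    if s[0]<s[1]: s=s[::-1];a+=90
    return np.round(c,1),np.round(s,1),round((a+90)%180-90,1) if False else round(a%180,1)
def pose():
    o=get_obs();x,y,z,w=o['ee_rot']
    tx=np.array([1-2*(y*y+z*z),2*(x*y+w*z)])
    return o,np.array(o['position']),np.arctan2(tx[1],tx[0])
def go(target,yaw,frm=None):
    "print tool-frame delta and turn to reach the world TCP target/yaw(deg)"
    o,p,a=pose()
    if frm is not None:p=np.array(frm[:3]);a=np.radians(frm[3])
    d=np.array(target)-p;ca,sa=np.cos(a),np.sin(a)
    dl=[ca*d[0]+sa*d[1],sa*d[0]-ca*d[1],-d[2]]
    t=np.radians(yaw)-a;t=(t+np.pi/2)%np.pi-np.pi/2
    print('t',round(o['clock'],2),'p',np.round(p*1000,1),'yaw',round(np.degrees(a),2),'F',np.round(o['ft_force'],1),'w',round(o['grip_width']*85.4,1))
    print('  delta',np.round(dl,4),'turn',round(-t/np.pi,4),'deg',round(np.degrees(t),1))
E
python3 - <<'E'
from h import *
im=cv2.cvtColor(cv2.imread('pics/top0.png'),cv2.COLOR_BGR2HSV);T=Cam('top');print(T.C)
H,S,V=[im[...,i].astype(int) for i in range(3)]
roi=np.zeros(H.shape,bool);roi[130:310,110:460]=1
m=(S<40)&(V>195)&roi
for b,st,c in blobs(m,40): print('white',st,c,rectw(T,b,.034))
m=(H>8)&(H<25)&(S>70)&(V>120)&roi
for b,st,c in blobs(m,400): print('wood',st,rectw(T,b,.010))
m=(S<45)&(V>130)&(V<=215)&roi
for b,st,c in blobs(m,100): print('grey',st,c,rectw(T,b,.02))
m=(V<75)&roi
for b,st,c in blobs(m,20): print('dark',st,c, T.plane(c,.03)*1000,rectw(T,b,.03))
m=(V>75)&(V<135)&(S<60)&roi
for b,st,c in blobs(m,60): print('midgrey',st,c,rectw(T,b,.034))
for p in [(342,252),(398,256),(369,222),(392,222),(368,250),(379,154),(206,292),(185,155)]:
    print(p,T.plane(p,.03)*1000,im[p[1],p[0]])
E
```

```text
[3.80083617e-01 1.22183079e-03 1.58078810e+00]
white [278 130  39  11 368] [297.22554348 134.2798913 ] (array([801. , -46.3]), array([119.2,  32. ]), 90.5)
white [319 130  19  12 212] [328.04716981 135.08490566] (array([ 800.2, -143.4]), array([56.7, 35.2]), 90.5)
white [177 147  14  14 165] [183.6        153.58181818] (array([738.9, 307.6]), array([41.6, 40.6]), 1.5)
white [171 195  19  13 184] [180.02717391 200.9673913 ] (array([589.6, 314.1]), array([58.1, 33.7]), 97.7)
white [186 242  15  13 131] [192.79389313 247.50381679] (array([445.9, 270.7]), array([41.9, 34.3]), 99.5)
wood [ 234  166  106   59 4526] (array([613.8, -13.5]), array([319.2, 150. ]), 97.6)
grey [277 130  64  15 905] [308.71491713 136.58453039] (array([798.6, -83.1]), array([199.3,  45.2]), 90.5)
grey [176 146  20  18 108] [186.46296296 155.44444444] (array([738.2, 306.3]), array([61.3, 49. ]), 45.6)
grey [228 241  91  15 739] [272.9729364  248.14614344] (array([446.9,  25.7]), array([280.2,  29.2]), 86.3)
grey [358 240  23  20 361] [368.52631579 249.34626039] (array([ 445.2, -270.9]), array([68.9, 58.6]), 90.5)

[... 1176 characters left out ...]
), array([33.8,  6.1]), 90.5)
midgrey [178 153  18  14  65] [188.         162.16923077] (array([715.2, 292.8]), array([54.6, 31.5]), 114.7)
midgrey [197 283  17  18 110] [202.83636364 292.05454545] (array([313.5, 234.3]), array([52.9, 43.7]), 23.2)
(342, 252) [[ 436.36989647 -186.250754  ]] [ 16 255 214]
(398, 256) [[ 425.59771121 -357.78163949]] [166  94 222]
(369, 222) [[ 529.49162913 -269.89936509]] [  2 255 205]
(392, 222) [[ 530.0974712  -340.85437502]] [  1 255 167]
(368, 250) [[ 443.17679899 -266.0315602 ]] [113  26  40]
(379, 154) [[ 743.4508674  -303.16215346]] [ 20 196 139]
(206, 292) [[311.34758294 227.90409237]] [107  12 146]
(185, 155) [[735.08384933 303.60011785]] [128   5 220]
```

```bash
python3 - <<'E'
from h import *
T=Cam('top')
go([.4468,.0264,.12],86.3)
E
```

```text
t 0.1 p [ 267.7 -564.4  230.6] yaw 25.37 F [ 1.  -0.6 -0.6] w 85.5
  delta [ 0.415  -0.4571  0.1106] turn -0.3385 deg 60.9
```

```bash
python3 -m handwheel '[{"jaw":40,"delta_pos":[0.415,-0.457,0.06],"turn":-0.3385},{"jaw":40,"delta_pos":[0.415,-0.457,0.06],"turn":-0.3385},{"jaw":40,"delta_pos":[0.415,-0.457,0.06],"turn":-0.3385},{"jaw":40,"delta_pos":[0.415,-0.457,0.06],"turn":-0.3385},{"jaw":40,"delta_pos":[0.415,-0.457,0.06],"turn":-0.3385},{"jaw":40,"delta_pos":[0.415,-0.457,0.06],"turn":-0.3385},{"jaw":40,"delta_pos":[0.415,-0.457,0.06],"turn":-0.3385},{"jaw":40,"delta_pos":[0.415,-0.457,0.06],"turn":-0.3385},{"jaw":40,"delta_pos":[0.415,-0.457,0.06],"turn":-0.3385},{"jaw":40,"delta_pos":[0.415,-0.457,0.06],"turn":-0.3385}]' 40
python3 - <<'E'
from h import *
go([.4468,.0264,.12],86.3)
E
```

```text
clock: 0.93
position: [0.388, -0.1659, 0.1907]
ee_rot: [0.728, 0.685, -0.0, 0.0]
ft_force: [1.6, -0.7, 0.6]
grip_width: 0.467
t 0.93 p [ 388.  -165.9  190.7] yaw 86.55 F [ 1.6 -0.7  0.6] w 39.9
  delta [0.1955 0.0471 0.0707] turn 0.0014 deg -0.2
```

```bash
python3 -m handwheel '[{"jaw":40,"delta_pos":[0.18,0.045,0.065],"turn":0},{"jaw":40,"delta_pos":[0.18,0.045,0.065],"turn":0},{"jaw":40,"delta_pos":[0.18,0.045,0.065],"turn":0},{"jaw":40,"delta_pos":[0.18,0.045,0.065],"turn":0},{"jaw":40,"delta_pos":[0.18,0.045,0.065],"turn":0},{"jaw":40,"delta_pos":[0.18,0.045,0.065],"turn":0},{"jaw":40,"delta_pos":[0.18,0.045,0.065],"turn":0},{"jaw":40,"delta_pos":[0.18,0.045,0.065],"turn":0}]'
python3 - <<'E'
from h import *
go([.4468,.0264,.06],86.3)
T=Cam('top');im=camera('top');cv2.imwrite('pics/t1.png',im[:,:,::-1])
s=camera('side');cv2.imwrite('pics/s1.png',s[:,:,::-1])
E
```

```text
clock: 1.6
position: [0.4444, 0.0083, 0.1258]
ee_rot: [0.73, 0.684, -0.0, -0.0]
ft_force: [0.6, 0.0, 0.3]
grip_width: 0.471
t 1.6 p [444.4   8.3 125.8] yaw 86.29 F [0.6 0.  0.3] w 40.2
  delta [0.0183 0.0012 0.0658] turn -0.0001 deg 0.0
```

View pics/s1.png

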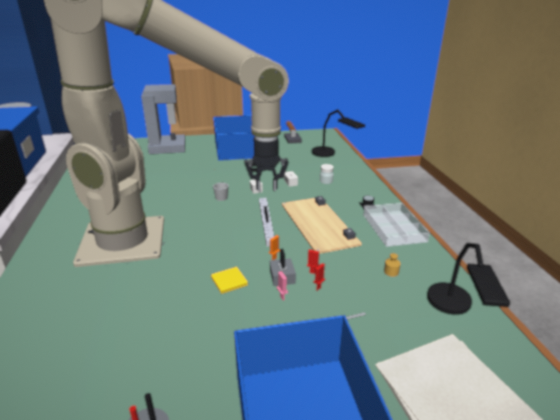

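View pics/t1.png

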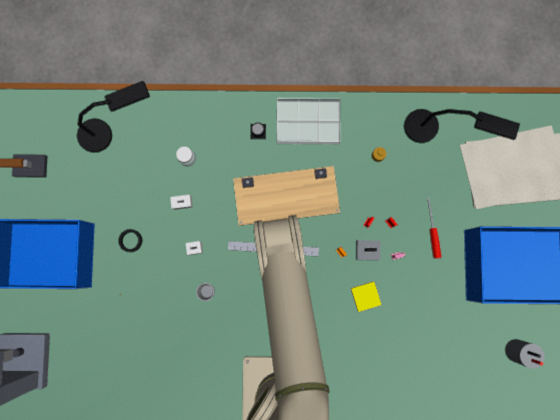

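```bash
python3 -m handwheel '[{"jaw":40,"delta_pos":[0.0183,0.0012,0.04],"turn":0},{"jaw":40,"delta_pos":[0.0183,0.0012,0.07],"turn":0},{"jaw":40,"delta_pos":[0.0183,0.0012,0.09],"turn":0},{"jaw":40,"delta_pos":[0.0183,0.0012,0.1],"turn":0},{"jaw":40,"delta_pos":[0.0183,0.0012,0.1],"turn":0},{"jaw":40,"delta_pos":[0.0183,0.0012,0.1],"turn":0},{"jaw":40,"delta_pos":[0.0183,0.0012,0.1],"turn":0}]'
python3 - <<'E'
from h import *
go([.4468,.0264,.024],86.3)
E
```

```text
clock: 2.28
position: [0.4482, 0.0266, 0.0274]
ee_rot: [0.73, 0.684, 0.001, 0.001]
ft_force: [-0.9, 0.4, 0.5]
grip_width: 0.463
t 2.28 p [448.2  26.6  27.4] yaw 86.25 F [-0.9  0.4  0.5] w 39.6
  delta [-0.0003 -0.0014  0.0034] turn -0.0003 deg 0.1
```

```bash
python3 -m handwheel '[{"jaw":25,"delta_pos":[0,0,0.0025],"turn":0},{"jaw":15,"delta_pos":[0,0,0.0025],"turn":0},{"jaw":5,"delta_pos":[0,0,0.0025],"turn":0},{"jaw":5,"delta_pos":[0,0,0.0025],"turn":0},{"jaw":5,"delta_pos":[0,0,0.0025],"turn":0},{"jaw":5,"delta_pos":[0,0,0.0025],"turn":0}]' 60
python3 -m handwheel '[{"jaw":5,"delta_pos":[0,0,0],"turn":0},{"jaw":5,"delta_pos":[0,0,0],"turn":0}]'
python3 - <<'E'
from h import *
go([.4468,.0264,.024],86.3)
E
```

```text
clock: 2.78
position: [0.4471, 0.0268, 0.0239]
ee_rot: [0.73, 0.684, -0.0, 0.0]
ft_force: [-4.2, -2.0, 7.1]
grip_width: 0.104
clock: 2.95
position: [0.4471, 0.0268, 0.0239]
ee_rot: [0.73, 0.684, -0.0, 0.0]
ft_force: [-2.9, -0.2, 7.9]
grip_width: 0.101
t 2.95 p [447.1  26.8  23.9] yaw 86.29 F [-2.9 -0.2  7.9] w 8.6
  delta [-0.0004 -0.0003 -0.0001] turn -0.0 deg 0.0
```

```bash
python3 -m handwheel '[{"jaw":5,"delta_pos":[0,0,-0.02],"turn":0},{"jaw":5,"delta_pos":[0,0,-0.05],"turn":0},{"jaw":5,"delta_pos":[0,0,-0.05],"turn":0},{"jaw":5,"delta_pos":[0,0,-0.05],"turn":0}]'
python3 - <<'E'
from h import *
go([.6318,-.0110,.06],97.65)
E
```

```text
clock: 3.28
position: [0.4479, 0.0269, 0.0743]
ee_rot: [0.73, 0.684, 0.001, 0.001]
ft_force: [-0.4, -0.4, -5.7]
grip_width: 0.1
t 3.28 p [447.9  26.9  74.3] yaw 86.28 F [-0.4 -0.4 -5.7] w 8.5
  delta [-0.0259  0.186   0.0143] turn -0.0631 deg 11.4
```

```bash
python3 -m handwheel '[{"jaw":5,"delta_pos":[-0.003,0.02,0],"turn":-0.008},{"jaw":5,"delta_pos":[-0.006,0.045,0],"turn":-0.016},{"jaw":5,"delta_pos":[-0.01,0.07,0],"turn":-0.025},{"jaw":5,"delta_pos":[-0.013,0.095,0],"turn":-0.033},{"jaw":5,"delta_pos":[-0.017,0.12,0],"turn":-0.042},{"jaw":5,"delta_pos":[-0.02,0.145,0],"turn":-0.05},{"jaw":5,"delta_pos":[-0.023,0.165,0],"turn":-0.058},{"jaw":5,"delta_pos":[-0.0259,0.186,0],"turn":-0.0631},{"jaw":5,"delta_pos":[-0.0259,0.186,0.01],"turn":-0.0631},{"jaw":5,"delta_pos":[-0.0259,0.186,0.014],"turn":-0.0631}]'
python3 -m handwheel '[{"jaw":5,"delta_pos":[0,0,0],"turn":0},{"jaw":5,"delta_pos":[0,0,0],"turn":0},{"jaw":5,"delta_pos":[0,0,0],"turn":0}]'
python3 - <<'E'
from h import *
go([.6318,-.0110,.036],97.65)
im=camera('top');cv2.imwrite('pics/t2.png',cv2.resize(im[140:280,180:400,::-1],None,fx=3.6,fy=3.6,interpolation=2))
s=camera('side');cv2.imwrite('pics/s2.png',cv2.resize(s[150:310,210:430,::-1],None,fx=3.6,fy=3.6,interpolation=2))
E
```

```text
clock: 4.12
position: [0.63, -0.011, 0.0561]
ee_rot: [0.659, 0.753, -0.001, -0.002]
ft_force: [-1.1, 0.8, -5.6]
grip_width: 0.104
clock: 4.37
position: [0.6303, -0.0106, 0.0594]
ee_rot: [0.658, 0.753, -0.0, -0.0]
ft_force: [-0.0, -0.6, -5.2]
grip_width: 0.106
t 4.37 p [630.3 -10.6  59.4] yaw 97.68 F [-0.  -0.6 -5.2] w 9.0
  delta [-0.0006  0.0014  0.0234] turn 0.0002 deg -0.0
```

View pics/s2.png

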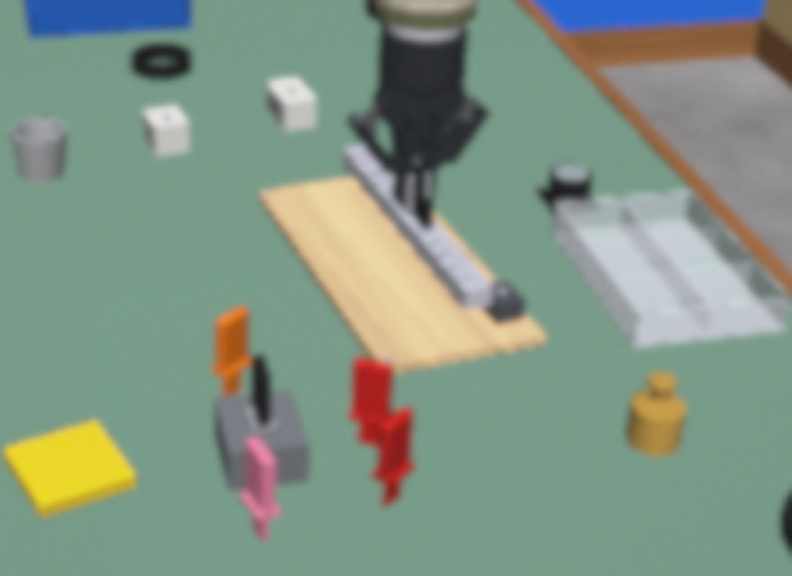

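View pics/t2.png

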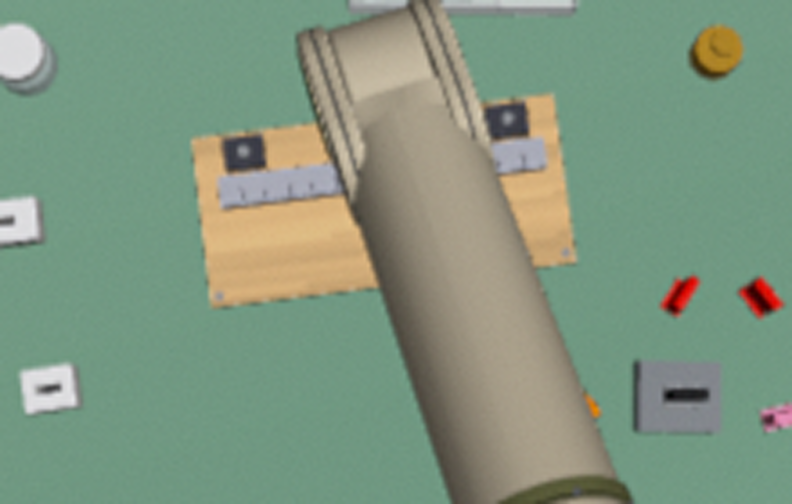

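```bash
python3 - <<'E'
from h import *
T=Cam('top')
b=lambda P:((lambda d:np.c_[d@[np.cos(a),np.sin(a)],d@[-np.sin(a),np.cos(a)]])(P*1000-[613,-13.5]))
a=np.radians(7.65)
full=lambda x,y:(x/3.6+180-.36,y/3.6+140-.36)
for n,p,z in [('L',(219,190),.056),('R',(547,154),.056),('stopL',(244,151),.03),('stopR',(507,118),.03),('corner',(192,138),.01),('corner',(212,305),.01),('corner',(555,94),.01),('corner',(576,262),.01)]:
    P=T.plane(full(*p),z);print(n,P*1000,b(P))
E
```

```text
L [[614.32620295 126.01262236]] [[ 19.88650644 138.09437886]]
R [[ 647.60260643 -152.07201229]] [[  15.84774273 -141.94503166]]
stopL [[652.55360697 107.10723309]] [[ 55.25696618 114.26836914]]
stopR [[ 683.42647707 -120.11473026]] [[  55.60696803 -115.04109912]]
corner [[667.20872421 154.190641  ]] [[ 76.04945546 158.98181401]]
corner [[520.52720369 134.17105377]] [[-71.99159672 158.6668465 ]]
corner [[ 709.08081932 -163.81270573]] [[  75.21584717 -161.76529195]]
corner [[ 560.77259386 -181.75326348]] [[ -74.16066868 -159.80318472]]
```

```bash
python3 -m handwheel '[{"jaw":5,"delta_pos":[0.0012,0,0.01],"turn":0},{"jaw":5,"delta_pos":[0.0012,0,0.02],"turn":0},{"jaw":5,"delta_pos":[0.0012,0,0.0245],"turn":0},{"jaw":5,"delta_pos":[0.0012,0,0.0255],"turn":0},{"jaw":5,"delta_pos":[0.0012,0,0.0255],"turn":0}]'
```

```text
clock: 4.88
position: [0.6303, -0.0096, 0.0341]
ee_rot: [0.658, 0.753, -0.001, -0.0]
ft_force: [-5.2, 0.4, 5.6]
grip_width: 0.104
```

```bash
python3 -m handwheel '[{"jaw":5,"delta_pos":[0,0.002,0],"turn":0},{"jaw":5,"delta_pos":[0,0.004,0],"turn":0},{"jaw":5,"delta_pos":[0,0.004,0],"turn":0}]'
```

```text
clock: 5.13
position: [0.6344, -0.0091, 0.0341]
ee_rot: [0.658, 0.753, -0.001, -0.0]
ft_force: [-4.9, -0.2, 5.1]
grip_width: 0.098
```

```bash
python3 -m handwheel '[{"jaw":5,"delta_pos":[0,0.002,0],"turn":0},{"jaw":5,"delta_pos":[0,0.004,0],"turn":0},{"jaw":5,"delta_pos":[0,0.004,0],"turn":0}]'; python3 -m handwheel '[{"jaw":5,"delta_pos":[0,0.001,0],"turn":0},{"jaw":5,"delta_pos":[0,0.0015,0],"turn":0},{"jaw":5,"delta_pos":[0,0.0015,0],"turn":0}]'
```

```text
clock: 5.38
position: [0.6384, -0.0086, 0.0341]
ee_rot: [0.658, 0.753, -0.001, -0.0]
ft_force: [-4.9, 0.3, 4.4]
grip_width: 0.098
clock: 5.63
position: [0.6394, -0.0085, 0.0341]
ee_rot: [0.658, 0.753, -0.001, -0.0]
ft_force: [-7.9, -0.4, 7.1]
grip_width: 0.097
```

```bash
python3 -m handwheel '[{"jaw":5,"delta_pos":[0,0.001,0],"turn":0},{"jaw":5,"delta_pos":[0,0.001,0],"turn":0},{"jaw":5,"delta_pos":[0,0.001,0],"turn":0}]'; python3 -m handwheel '[{"jaw":5,"delta_pos":[0,0.001,0],"turn":0},{"jaw":5,"delta_pos":[0,0.001,0],"turn":0},{"jaw":5,"delta_pos":[0,0.001,0],"turn":0}]'; python3 - <<'E'
from h import *
o,p,a=pose();print(np.degrees(a),o['torque'],p)
E
```

```text
clock: 5.88
position: [0.6395, -0.0084, 0.0341]
ee_rot: [0.658, 0.753, -0.002, -0.001]
ft_force: [-13.3, -1.5, 12.5]
grip_width: 0.1
clock: 6.13
position: [0.6396, -0.0084, 0.0341]
ee_rot: [0.658, 0.753, -0.003, -0.002]
ft_force: [-18.1, -1.1, 16.1]
grip_width: 0.1
97.65591795142149 [-0.42048152  4.06725955 -0.02692432] [ 0.63955624 -0.00844979  0.03407008]
```

```bash
python3 -m handwheel '[{"jaw":5,"delta_pos":[0,-0.001,0],"turn":0},{"jaw":5,"delta_pos":[0,-0.002,0],"turn":0},{"jaw":12,"delta_pos":[0,-0.002,0],"turn":0},{"jaw":16,"delta_pos":[0,-0.002,0],"turn":0},{"jaw":22,"delta_pos":[0,-0.002,0],"turn":0},{"jaw":30,"delta_pos":[0,-0.002,0],"turn":0},{"jaw":30,"delta_pos":[0,-0.002,-0.005],"turn":0},{"jaw":30,"delta_pos":[0,-0.002,-0.04],"turn":0},{"jaw":30,"delta_pos":[0,-0.002,-0.08],"turn":0},{"jaw":30,"delta_pos":[0,-0.002,-0.1],"turn":0}]'
python3 - <<'E'
from h import *
print(pose())
go([.46,.17,.15],97)
E
```

```text
clock: 6.97
position: [0.6418, -0.0078, 0.1388]
ee_rot: [0.658, 0.753, 0.002, 0.002]
ft_force: [0.5, -0.1, 1.0]
grip_width: 0.351
({'clock': 6.9667, 'joint_pos': array([ 0.43259601,  0.5133995 , -0.66522599,  1.50283251,  0.32745727,
        1.23377787, -0.14331363]), 'joint_velocities': array([ 0.04347812, -0.20301775, -0.06929684, -0.20845817, -0.12907527,
        0.36492802,  0.08701836]), 'tau': array([ 8.07517525e-01, -5.96880877e+01, -9.28325236e+00, -3.15298426e+01,
        6.46103150e-02,  1.30403079e-01, -1.09125185e-02]), 'position': array([ 0.64181994, -0.0078054 ,  0.13880353]), 'ee_rot': array([0.65819562, 0.75284336, 0.00166113, 0.00162646]), 'ft_force': array([ 0.45573843, -0.05204724,  0.99556295]), 'torque': array([ 0.05372478, -0.11415708, -0.02568122]), 'grip_width': 0.3510421019211278}, array([ 0.64181994, -0.0078054 ,  0.13880353]), np.float64(1.70474832293004))
t 6.97 p [641.8  -7.8 138.8] yaw 97.67 F [ 0.5 -0.1  1. ] w 30.0
  delta [ 0.2005 -0.1564 -0.0112] turn 0.0037 deg -0.7
```

```bash
cat > hous.py <<'E'
from h import *
import sys
def hous(im):
    T=Cam('top');hs=cv2.cvtColor(im,cv2.COLOR_RGB2HSV);V=hs[...,2].astype(int);S=hs[...,1].astype(int)
    roi=np.zeros(V.shape,bool);roi[150:310,140:345]=1
    for b,st,c in blobs((S<45)&(V>195)&roi,80):
        if st[4]>330: continue
        x,y,w,h=st[:4]
        sub=V[y:y+h,x:x+w]; wgt=np.clip(190-sub,0,None).astype(float)
        wgt[:3]=0;wgt[-3:]=0;wgt[:,:4]=0;wgt[:,-4:]=0
        yy,xx=np.mgrid[y:y+h,x:x+w];s=wgt.sum()+1e-9
        sc=((xx*wgt).sum()/s,(yy*wgt).sum()/s)
        print('px',c.round(1),'rect@34/44',rectw(T,b,.034),rectw(T,b,.044)[0],'slot@34/44',T.plane(sc,.034)*1000,T.plane(sc,.044)*1000)
if __name__=='__main__':
    im=camera('top');cv2.imwrite(sys.argv[1],im[:,:,::-1]);hous(im)
E
python3 hous.py pics/t3.png; python3 - <<'E'
import cv2;a=cv2.imread('pics/t3.png');cv2.imwrite('pics/t3c.png',cv2.resize(a[185:265,160:215],None,fx=7,fy=7,interpolation=0))
E
```

```text
px [183.6 154.6] rect@34/44 (array([734.1, 307.6]), array([40.9, 31.8]), 90.5) [731.9 305.6] slot@34/44 [[1237.53259731  913.04667764]] [[1231.98918139  907.15172121]]
px [180. 201.] rect@34/44 (array([589.1, 314.2]), array([58.5, 34.5]), 97.7) [587.8 312.2] slot@34/44 [[588.98228734 312.96920337]] [[587.63175542 310.9537536 ]]
px [192.8 247.5] rect@34/44 (array([446. , 270.7]), array([42. , 34.3]), 100.0) [445.6 268.9] slot@34/44 [[445.99563037 269.47589843]] [[445.56950857 267.7416333 ]]
```

View pics/t3c.png

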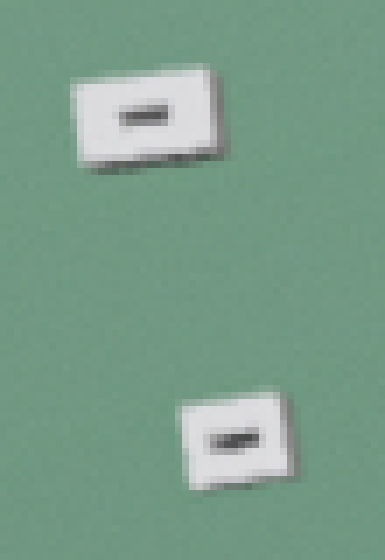

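View pics/t3.png

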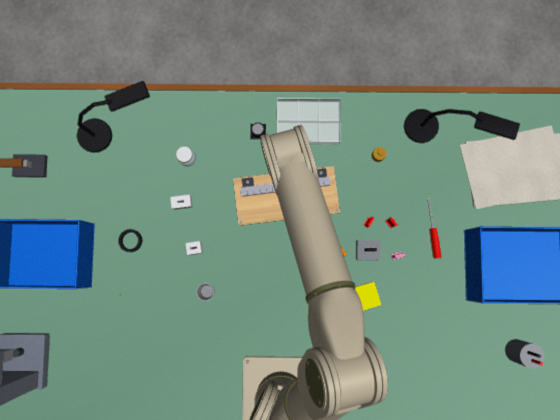

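```bash
python3 -m handwheel '[{"jaw":70,"delta_pos":[0,0,-0.02],"turn":-0.04},{"jaw":70,"delta_pos":[0.3,-0.155,-0.02],"turn":-0.5075},{"jaw":70,"delta_pos":[0.3,-0.155,-0.02],"turn":-0.48},{"jaw":70,"delta_pos":[0.3,-0.155,-0.02],"turn":-0.48},{"jaw":70,"delta_pos":[0.3,-0.155,-0.02],"turn":-0.48},{"jaw":70,"delta_pos":[0.3,-0.155,-0.02],"turn":-0.48},{"jaw":70,"delta_pos":[0.3,-0.155,-0.02],"turn":-0.48},{"jaw":70,"delta_pos":[0.3,-0.155,-0.02],"turn":-0.48},{"jaw":70,"delta_pos":[0.3,-0.155,-0.02],"turn":-0.48},{"jaw":70,"delta_pos":[0.3,-0.155,-0.02],"turn":-0.48}]'
python3 - <<'E'
from h import *
go([.446,.2698,.10],189)
E
```

```text
clock: 7.85
position: [0.4414, 0.2753, 0.1552]
ee_rot: [0.086, 0.996, 0.001, 0.0]
ft_force: [-1.0, 1.8, 1.3]
grip_width: 0.82
t 7.85 p [441.4 275.3 155.2] yaw 170.19 F [-1.   1.8  1.3] w 70.0
  delta [-0.0054 -0.0046  0.0552] turn -0.1045 deg 18.8
```

```bash
python3 -m handwheel '[{"jaw":70,"delta_pos":[-0.005,-0.0046,0.02],"turn":-0.1},{"jaw":70,"delta_pos":[-0.005,-0.0046,0.05],"turn":-0.1},{"jaw":70,"delta_pos":[-0.005,-0.0046,0.05],"turn":-0.1},{"jaw":70,"delta_pos":[-0.005,-0.0046,0.05],"turn":-0.1},{"jaw":70,"delta_pos":[-0.005,-0.0046,0.05],"turn":-0.1},{"jaw":70,"delta_pos":[-0.005,-0.0046,0.05],"turn":-0.1}]'
python3 - <<'E'
from h import *
go([.446,.2698,.012],189)
s=camera('side');cv2.imwrite('pics/s3.png',cv2.resize(s[120:250,190:360,::-1],None,fx=4.5,fy=4.5,interpolation=2))
E
```

```text
clock: 8.35
position: [0.4512, 0.2633, 0.1049]
ee_rot: [-0.062, 0.998, 0.0, 0.001]
ft_force: [0.4, -0.2, -0.2]
grip_width: 0.818
t 8.35 p [451.2 263.3 104.9] yaw -172.87 F [ 0.4 -0.2 -0.2] w 69.9
  delta [0.0044 0.0071 0.0929] turn -0.0104 deg 1.9
```

View pics/s3.png

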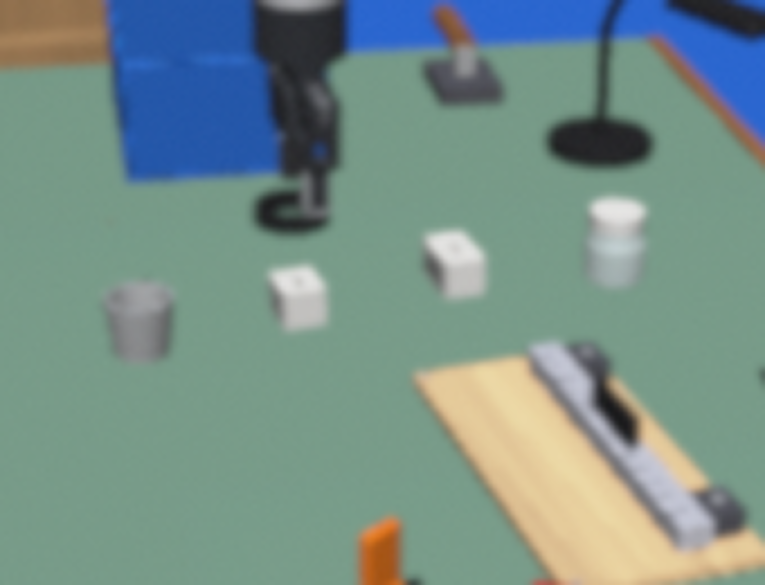

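```bash
python3 -m handwheel '[{"jaw":70,"delta_pos":[0.0044,0.0071,0],"turn":-0.0104},{"jaw":70,"delta_pos":[0.0044,0.0071,0.025],"turn":-0.0104},{"jaw":70,"delta_pos":[0.0044,0.0071,0.04],"turn":-0.0104},{"jaw":70,"delta_pos":[0.0044,0.0071,0.04],"turn":-0.0104},{"jaw":70,"delta_pos":[0.0044,0.0071,0.04],"turn":-0.0104}]'
python3 - <<'E'
from h import *
go([.446,.2698,.012],189)
E
```

```text
clock: 8.82
position: [0.4448, 0.2693, 0.0636]
ee_rot: [-0.08, 0.997, -0.0, -0.001]
ft_force: [-0.2, 0.0, 0.2]
grip_width: 0.82
t 8.82 p [444.8 269.3  63.6] yaw -170.81 F [-0.2  0.   0.2] w 70.0
  delta [-0.0013  0.0003  0.0516] turn 0.001 deg -0.2
```

```bash
python3 -m handwheel '[{"jaw":70,"delta_pos":[-0.001,0,0.025],"turn":0},{"jaw":70,"delta_pos":[-0.001,0,0.045],"turn":0},{"jaw":70,"delta_pos":[-0.001,0,0.052],"turn":0},{"jaw":60,"delta_pos":[-0.001,0,0.052],"turn":0},{"jaw":50,"delta_pos":[-0.001,0,0.052],"turn":0},{"jaw":40,"delta_pos":[-0.001,0,0.052],"turn":0},{"jaw":38,"delta_pos":[-0.001,0,0.052],"turn":0},{"jaw":38,"delta_pos":[-0.001,0,0.052],"turn":0},{"jaw":38,"delta_pos":[-0.001,0,0.052],"turn":0}]' 30
python3 - <<'E'
from h import *
go([.446,.2698,.012],189)
E
```

```text
clock: 9.57
position: [0.4473, 0.2702, 0.0135]
ee_rot: [-0.08, 0.997, 0.0, 0.001]
ft_force: [-1.0, -0.3, 7.4]
grip_width: 0.514
t 9.57 p [447.3 270.2  13.5] yaw -170.85 F [-1.  -0.3  7.4] w 43.9
  delta [ 0.0014 -0.0002  0.0015] turn 0.0008 deg -0.1
```

```bash
python3 -m handwheel '[{"jaw":38,"delta_pos":[0,0,-0.015],"turn":0},{"jaw":38,"delta_pos":[0,0,-0.04],"turn":0},{"jaw":38,"delta_pos":[0,0,-0.06],"turn":0},{"jaw":38,"delta_pos":[0,0,-0.06],"turn":0}]'
python3 - <<'E'
from h import *
go([.5882,.0376,.075],187.65)
E
```

```text
clock: 9.9
position: [0.4482, 0.2711, 0.0767]
ee_rot: [-0.08, 0.997, 0.001, 0.003]
ft_force: [-0.3, 1.1, 0.3]
grip_width: 0.507
t 9.9 p [448.2 271.1  76.7] yaw -170.83 F [-0.3  1.1  0.3] w 43.3
  delta [-0.1011 -0.2528  0.0017] turn 0.0084 deg -1.5
```

```bash
python3 -m handwheel '[{"jaw":38,"delta_pos":[-0.01,-0.025,0],"turn":0.0084},{"jaw":38,"delta_pos":[-0.022,-0.055,0],"turn":0.0084},{"jaw":38,"delta_pos":[-0.036,-0.09,0],"turn":0.0084},{"jaw":38,"delta_pos":[-0.05,-0.125,0],"turn":0.0084},{"jaw":38,"delta_pos":[-0.064,-0.16,0],"turn":0.0084},{"jaw":38,"delta_pos":[-0.078,-0.195,0],"turn":0.0084},{"jaw":38,"delta_pos":[-0.09,-0.225,0],"turn":0.0084},{"jaw":38,"delta_pos":[-0.098,-0.245,0],"turn":0.0084},{"jaw":38,"delta_pos":[-0.101,-0.2525,0],"turn":0.0084},{"jaw":38,"delta_pos":[-0.101,-0.2525,0],"turn":0.0084}]'
python3 - <<'E'
from h import *
go([.5882,.0376,.0245],187.65)
E
```

```text
clock: 10.73
position: [0.5871, 0.0339, 0.0722]
ee_rot: [-0.065, 0.998, -0.0, 0.0]
ft_force: [-0.4, -0.9, -0.7]
grip_width: 0.51
t 10.73 p [587.1  33.9  72.2] yaw -172.58 F [-0.4 -0.9 -0.7] w 43.6
  delta [-0.0016  0.0035  0.0477] turn -0.0013 deg 0.2
```

```bash
python3 -m handwheel '[{"jaw":38,"delta_pos":[0,0.002,0.02],"turn":-0.0005},{"jaw":38,"delta_pos":[0,0.002,0.035],"turn":-0.0005},{"jaw":38,"delta_pos":[0,0.002,0.045],"turn":-0.0005},{"jaw":38,"delta_pos":[0,0.002,0.046],"turn":-0.0005},{"jaw":38,"delta_pos":[0,0.002,0.046],"turn":-0.0005}]'
python3 - <<'E'
from h import *
go([.5882,.0376,.0245],187.65)
im=camera('top');cv2.imwrite('pics/t4.png',cv2.resize(im[140:280,180:400,::-1],None,fx=3.6,fy=3.6,interpolation=2))
s=camera('side');cv2.imwrite('pics/s4.png',cv2.resize(s[150:280,230:400,::-1],None,fx=4.5,fy=4.5,interpolation=2))
E
```

```text
clock: 11.15
position: [0.5853, 0.0391, 0.0256]
ee_rot: [-0.068, 0.998, 0.0, -0.001]
ft_force: [0.4, -0.7, -0.4]
grip_width: 0.508
t 11.15 p [585.3  39.1  25.6] yaw -172.19 F [ 0.4 -0.7 -0.4] w 43.4
  delta [-0.0026 -0.0019  0.0011] turn 0.0009 deg -0.2
```

View pics/s4.png

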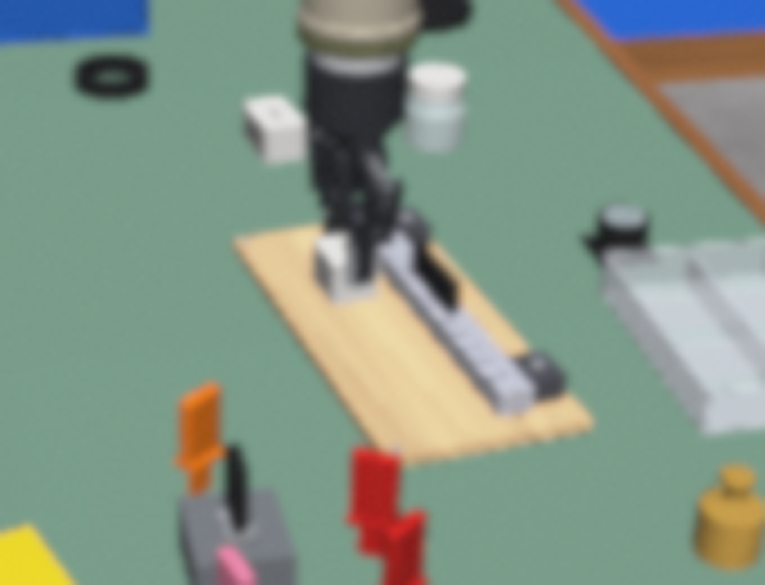

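View pics/t4.png

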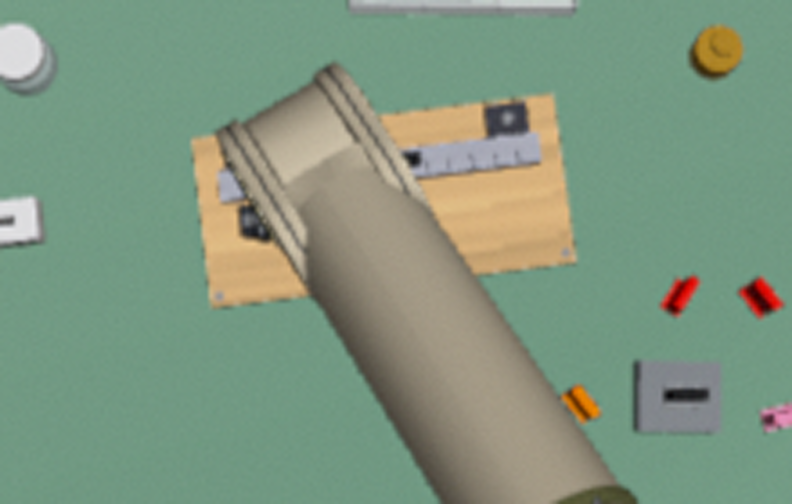

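```bash
python3 -m handwheel '[{"jaw":38,"delta_pos":[0,-0.001,0.0015],"turn":0},{"jaw":38,"delta_pos":[-0.004,-0.001,0.0015],"turn":0},{"jaw":38,"delta_pos":[-0.008,-0.001,0.0015],"turn":0},{"jaw":38,"delta_pos":[-0.012,-0.001,0.0015],"turn":0},{"jaw":38,"delta_pos":[-0.012,-0.001,0.0015],"turn":0},{"jaw":38,"delta_pos":[-0.012,-0.001,0.0015],"turn":0}]'
python3 -m handwheel '[{"jaw":38,"delta_pos":[-0.001,0,0],"turn":0},{"jaw":38,"delta_pos":[-0.0015,0,0],"turn":0},{"jaw":38,"delta_pos":[-0.0015,0,0],"turn":0}]'
python3 - <<'E'
from h import *
go([.5882,.0376,.0245],187.65);p=pose();print(p[1][:2]@[.9911,.1331],p[0]['torque'])
E
```

```text
clock: 11.75
position: [0.5984, 0.0391, 0.0245]
ee_rot: [-0.067, 0.998, 0.0, 0.0]
ft_force: [-0.3, -0.1, -0.8]
grip_width: 0.506
clock: 12.0
position: [0.5996, 0.0391, 0.0245]
ee_rot: [-0.067, 0.998, -0.0, -0.0]
ft_force: [1.3, -0.2, -1.4]
grip_width: 0.506
t 12.0 p [599.6  39.1  24.5] yaw -172.27 F [ 1.3 -0.2 -1.4] w 43.3
  delta [ 0.0115  0.0001 -0.    ] turn 0.0004 deg -0.1
0.599444498457439 [-0.03391865  0.02820204  0.05164947]
```

```bash
python3 -m handwheel '[{"jaw":38,"delta_pos":[-0.0015,0,0],"turn":0},{"jaw":38,"delta_pos":[-0.0015,0,0],"turn":0},{"jaw":38,"delta_pos":[-0.0015,0,0],"turn":0}]'
python3 -m handwheel '[{"jaw":38,"delta_pos":[-0.001,0,0],"turn":0},{"jaw":38,"delta_pos":[-0.001,0,0],"turn":0},{"jaw":38,"delta_pos":[-0.001,0,0],"turn":0}]'
```

```text
clock: 12.25
position: [0.6011, 0.0393, 0.0245]
ee_rot: [-0.067, 0.998, -0.0, 0.0]
ft_force: [-0.1, 0.8, 0.0]
grip_width: 0.507
clock: 12.5
position: [0.6021, 0.0394, 0.0245]
ee_rot: [-0.067, 0.998, -0.0, 0.0]
ft_force: [-1.0, 0.3, -0.7]
grip_width: 0.506
```

```bash
python3 -m handwheel '[{"jaw":38,"delta_pos":[-0.001,0,0.0008],"turn":0},{"jaw":38,"delta_pos":[-0.001,0,0.0008],"turn":0},{"jaw":38,"delta_pos":[-0.001,0,0.0008],"turn":0}]'
python3 -m handwheel '[{"jaw":38,"delta_pos":[-0.001,0,0],"turn":0},{"jaw":38,"delta_pos":[-0.001,0,0],"turn":0},{"jaw":38,"delta_pos":[-0.001,0,0],"turn":0}]'
```

```text
clock: 12.75
position: [0.6031, 0.0396, 0.0237]
ee_rot: [-0.067, 0.998, -0.0, 0.0]
ft_force: [-0.1, -0.8, -1.8]
grip_width: 0.507
clock: 13.0
position: [0.6038, 0.0397, 0.0236]
ee_rot: [-0.067, 0.998, -0.0, -0.0]
ft_force: [-2.2, 0.3, -0.2]
grip_width: 0.51
```

```bash
python3 -m handwheel '[{"jaw":38,"delta_pos":[-0.001,0,0],"turn":0},{"jaw":38,"delta_pos":[-0.001,0,0],"turn":0},{"jaw":38,"delta_pos":[-0.001,0,0],"turn":0}]'
python3 - <<'E'
from h import *
p=pose();print(p[1][:2]@[.9911,.1331],p[0]['torque'],p[0]['ft_force'])
E
```

```text
clock: 13.25
position: [0.6038, 0.0397, 0.0236]
ee_rot: [-0.067, 0.998, -0.0, -0.001]
ft_force: [-9.3, -1.7, 6.0]
grip_width: 0.507
0.6036962264837283 [-0.27292491  1.75652906 -0.06319772] [-9.33569999 -1.73521443  5.95558122]
```

```bash
python3 -m handwheel '[{"jaw":38,"delta_pos":[0.0007,0,0],"turn":0},{"jaw":46,"delta_pos":[0.0007,0,0],"turn":0},{"jaw":50,"delta_pos":[0.0007,0,0],"turn":0},{"jaw":56,"delta_pos":[0.0007,0,0],"turn":0},{"jaw":56,"delta_pos":[0.0007,0,0],"turn":0},{"jaw":56,"delta_pos":[0.0007,0,-0.01],"turn":0},{"jaw":56,"delta_pos":[0.0007,0,-0.045],"turn":0},{"jaw":70,"delta_pos":[0.0007,0,-0.085],"turn":0},{"jaw":75,"delta_pos":[0.0007,0,-0.1],"turn":0},{"jaw":75,"delta_pos":[0.0007,0,-0.1],"turn":0}]'
python3 hous.py pics/t5.png
python3 - <<'E'
from h import *
go([.589,.3133,.10],187.7)
E
```

```text
clock: 14.08
position: [0.6067, 0.0406, 0.129]
ee_rot: [-0.067, 0.998, -0.0, 0.004]
ft_force: [-0.3, -0.1, -0.4]
grip_width: 0.879
px [183.6 154.6] rect@34/44 (array([734.2, 306.1]), array([43.9, 31.8]), 90.5) [731.9 304.1] slot@34/44 [[1237.53259731  913.04667764]] [[1231.98918139  907.15172121]]
px [180.  201.1] rect@34/44 (array([589.2, 314.2]), array([58.1, 34.8]), 96.9) [587.8 312.2] slot@34/44 [[588.98215549 312.98967684]] [[587.63162443 310.97409471]]
t 14.13 p [605.7  40.1 126.5] yaw -172.28 F [-0.4 -0.4 -0.7] w 74.9
  delta [-0.0202  0.273   0.0265] turn 0.0001 deg -0.0
```

View pics/t5.png

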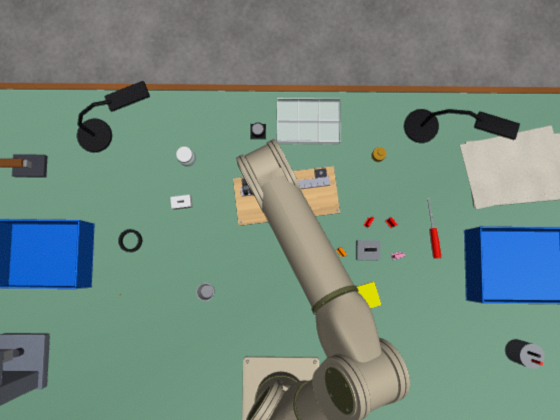

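```bash
python3 -m handwheel '[{"jaw":80,"delta_pos":[-0.003,0.035,0],"turn":0},{"jaw":80,"delta_pos":[-0.006,0.075,0],"turn":0},{"jaw":80,"delta_pos":[-0.009,0.115,0],"turn":0},{"jaw":80,"delta_pos":[-0.012,0.155,0],"turn":0},{"jaw":80,"delta_pos":[-0.015,0.195,0.01],"turn":0},{"jaw":80,"delta_pos":[-0.018,0.23,0.02],"turn":0},{"jaw":80,"delta_pos":[-0.0202,0.26,0.026],"turn":0},{"jaw":80,"delta_pos":[-0.0202,0.273,0.026],"turn":0},{"jaw":80,"delta_pos":[-0.0202,0.273,0.026],"turn":0},{"jaw":80,"delta_pos":[-0.0202,0.273,0.026],"turn":0}]'
python3 - <<'E'
from h import *
go([.5888,.3133,.012],187.7)
T=Cam('top')
im=camera('top');cv2.imwrite('pics/t6.png',im[:,:,::-1]);cv2.imwrite('pics/t6c.png',cv2.resize(im[150:240,220:350,::-1],None,fx=6,fy=6,interpolation=2))
E
```

```text
clock: 14.97
position: [0.5869, 0.3134, 0.0968]
ee_rot: [-0.068, 0.998, -0.0, -0.001]
ft_force: [-0.3, -0.9, 0.1]
grip_width: 0.938
t 14.97 p [586.9 313.4  96.8] yaw -172.17 F [-0.3 -0.9  0.1] w 80.1
  delta [-0.0019 -0.0004  0.0848] turn 0.0007 deg -0.1
```

View pics/t6c.png

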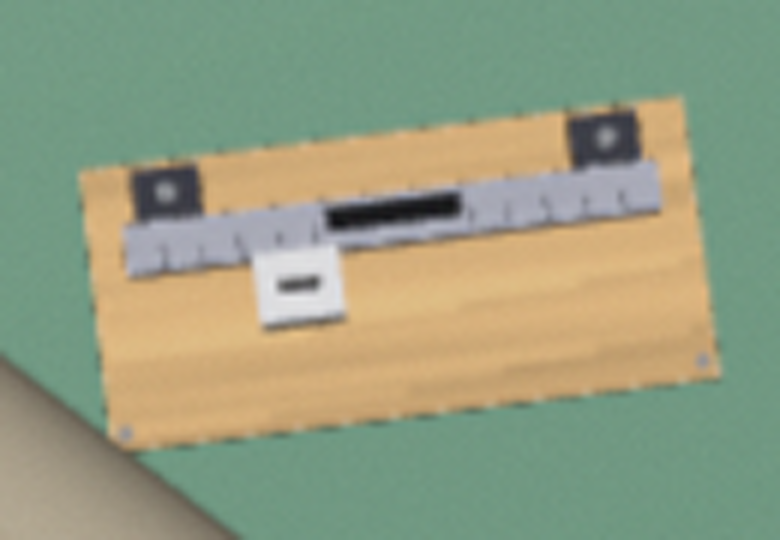

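```bash
cat > edge.py <<'E'
from h import *
import sys
def fit(im,up=4):
    T=Cam('top')
    hs=cv2.cvtColor(cv2.resize(im,None,fx=up,fy=up,interpolation=cv2.INTER_CUBIC),cv2.COLOR_RGB2HSV)
    H,S,V=[hs[...,i].astype(int) for i in range(3)]
    roi=np.zeros(V.shape,bool);roi[160*up:215*up,228*up:345*up]=1
    def rep(n,m,z,lo,hi):
        m=cv2.morphologyEx(m.astype(np.uint8),cv2.MORPH_OPEN,np.ones((3,3)))
        for b,st,c in blobs(m,lo*up*up):
            if st[4]>hi*up*up: continue
            cs=max(cv2.findContours(b.astype(np.uint8),cv2.RETR_EXTERNAL,cv2.CHAIN_APPROX_NONE)[0],key=cv2.contourArea)[:,0]
            w=T.plane((cs+.5)/up-.5,z)*1000
            c,s,a=cv2.minAreaRect(w.astype(np.float32))
            if s[0]<s[1]:a+=90
            c=np.array(c);print(n,c.round(1),'uv',(c@[.9911,.1331]).round(1),(c@[-.1331,.9911]).round(1),np.round(sorted(s),1),round(a%180,2))
    rep('stop',(V<95)&(S<80)&roi,.03,40,140)
    rep('bar',(H>100)&(H<140)&(S<60)&(V>140)&roi,.03,200,1200)
    rep('rib',(V<80)&roi,.055,20,90)
if __name__=='__main__':
    fit(cv2.imread(sys.argv[1])[:,:,::-1])
E
python3 edge.py pics/t6.png;python3 edge.py pics/t0.png 2>/dev/null; python3 edge.py pics/top0.png
```

```text
stop [ 682.4 -119.4] uv 660.5 -209.1 [24.6 34.1] 97.93
stop [652.1 107.3] uv 660.6 19.6 [24.2 33.2] 96.28
stop [643.2 -10.2] uv 636.2 -95.7 [12.  69.2] 97.45
bar [623.6 -12. ] uv 616.4 -94.9 [ 61.  276.5] 97.61
rib [ 677.9 -117.3] uv 656.2 -206.5 [22.5 32.6] 99.21
rib [648.2 105.6] uv 656.5 18.4 [22.2 30.9] 97.94
rib [639. -10.] uv 632.0 -95.0 [10.5 66.7] 97.7
stop [ 681.2 -119.5] uv 659.2 -209.1 [27.2 34.2] 97.59
stop [650.9 107.1] uv 659.3 19.6 [27.1 33.2] 96.91
rib [ 676.1 -117.5] uv 654.4 -206.5 [26.1 32.4] 97.3
rib [646.5 105.3] uv 654.7 18.3 [25.7 31.7] 96.47
```

```bash
python3 -m handwheel '[{"jaw":80,"delta_pos":[-0.001,0,0.035],"turn":0},{"jaw":80,"delta_pos":[-0.001,0,0.065],"turn":0},{"jaw":80,"delta_pos":[-0.001,0,0.0835],"turn":0},{"jaw":80,"delta_pos":[-0.001,0,0.0835],"turn":0},{"jaw":70,"delta_pos":[-0.001,0,0.0835],"turn":0},{"jaw":60,"delta_pos":[-0.001,0,0.0835],"turn":0},{"jaw":54,"delta_pos":[-0.001,0,0.0835],"turn":0},{"jaw":54,"delta_pos":[-0.001,0,0.0835],"turn":0},{"jaw":54,"delta_pos":[-0.001,0,0.0835],"turn":0}]' 30
python3 - <<'E'
from h import *
go([.5888,.3133,.012],187.7)
E
```

```text
clock: 15.77
position: [0.5899, 0.3133, 0.0163]
ee_rot: [-0.067, 0.998, 0.0, 0.001]
ft_force: [0.2, -1.5, 6.9]
grip_width: 0.698
t 15.77 p [589.9 313.3  16.3] yaw -172.31 F [ 0.2 -1.5  6.9] w 59.6
  delta [0.001  0.0002 0.0043] turn -0.0001 deg 0.0
```

```bash
python3 -m handwheel '[{"jaw":54,"delta_pos":[0,0,-0.015],"turn":0},{"jaw":54,"delta_pos":[0,0,-0.045],"turn":0},{"jaw":54,"delta_pos":[0,0,-0.075],"turn":0},{"jaw":54,"delta_pos":[0,0,-0.075],"turn":0},{"jaw":54,"delta_pos":[0,0,-0.075],"turn":0}]'
python3 - <<'E'
from h import *
go([.6014,-.0605,.09],187.65)
E
```

```text
clock: 16.18
position: [0.5896, 0.314, 0.0924]
ee_rot: [-0.067, 0.998, 0.001, 0.002]
ft_force: [0.5, -0.1, -1.7]
grip_width: 0.695
t 16.18 p [589.6 314.   92.4] yaw -172.26 F [ 0.5 -0.1 -1.7] w 59.4
  delta [ 0.0387 -0.3727  0.0024] turn 0.0005 deg -0.1
```

```bash
python3 -m handwheel '[{"jaw":54,"delta_pos":[0.005,-0.03,0],"turn":0},{"jaw":54,"delta_pos":[0.01,-0.07,0],"turn":0},{"jaw":54,"delta_pos":[0.015,-0.11,0],"turn":0},{"jaw":54,"delta_pos":[0.02,-0.15,0],"turn":0},{"jaw":54,"delta_pos":[0.025,-0.19,0],"turn":0},{"jaw":54,"delta_pos":[0.03,-0.23,0],"turn":0},{"jaw":54,"delta_pos":[0.035,-0.27,0],"turn":0},{"jaw":54,"delta_pos":[0.037,-0.31,0],"turn":0},{"jaw":54,"delta_pos":[0.0385,-0.345,0],"turn":0},{"jaw":54,"delta_pos":[0.0385,-0.367,0],"turn":0}]'
python3 -m handwheel '[{"jaw":54,"delta_pos":[0,0,0],"turn":0},{"jaw":54,"delta_pos":[0,0,0],"turn":0}]'
python3 - <<'E'
from h import *
go([.6014,-.0605,.028],187.65)
E
```

```text
clock: 17.02
position: [0.5991, -0.0613, 0.0885]
ee_rot: [-0.065, 0.998, -0.001, -0.001]
ft_force: [-0.3, -0.2, -0.8]
grip_width: 0.691
clock: 17.18
position: [0.5993, -0.0575, 0.0886]
ee_rot: [-0.066, 0.998, -0.0, -0.001]
ft_force: [0.4, 1.3, -1.3]
grip_width: 0.688
t 17.18 p [599.3 -57.5  88.6] yaw -172.45 F [ 0.4  1.3 -1.3] w 58.7
  delta [-0.0017 -0.0033  0.0606] turn -0.0006 deg 0.1
```

```bash
python3 -m handwheel '[{"jaw":54,"delta_pos":[0,-0.002,0.02],"turn":0},{"jaw":54,"delta_pos":[0,-0.002,0.04],"turn":0},{"jaw":54,"delta_pos":[0,-0.002,0.055],"turn":0},{"jaw":54,"delta_pos":[0,-0.002,0.0605],"turn":0},{"jaw":54,"delta_pos":[0,-0.002,0.0605],"turn":0},{"jaw":54,"delta_pos":[0,-0.002,0.0605],"turn":0}]'
python3 - <<'E'
from h import *
go([.6014,-.0605,.0265],187.65);p=pose();print(p[1][:2]@[.9911,.1331]);T=Cam('top')
im=camera('top');cv2.imwrite('pics/t7c.png',cv2.resize(im[150:240,220:350,::-1],None,fx=6,fy=6,interpolation=2))
E
```

```text
clock: 17.68
position: [0.6002, -0.0566, 0.0289]
ee_rot: [-0.068, 0.998, 0.0, 0.0]
ft_force: [-0.4, 0.6, -0.2]
grip_width: 0.695
t 17.68 p [600.2 -56.6  28.9] yaw -172.19 F [-0.4  0.6 -0.2] w 59.3
  delta [-0.0007 -0.004   0.0024] turn 0.0009 deg -0.2
0.5873020344658969
```

View pics/t7c.png

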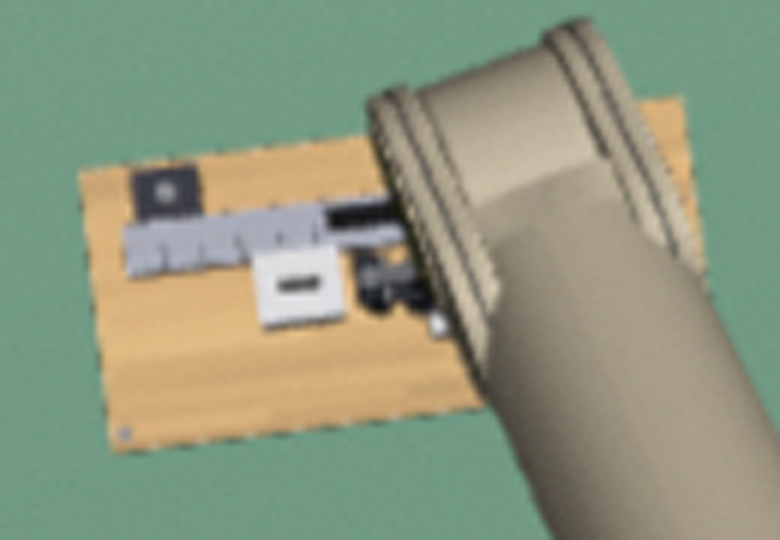

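```bash
python3 -m handwheel '[{"jaw":54,"delta_pos":[0,-0.005,0],"turn":0.0009},{"jaw":54,"delta_pos":[0,-0.01,0],"turn":0.0009},{"jaw":54,"delta_pos":[-0.004,-0.01,0.0015],"turn":0.0009},{"jaw":54,"delta_pos":[-0.008,-0.01,0.002],"turn":0.0009},{"jaw":54,"delta_pos":[-0.012,-0.01,0.002],"turn":0.0009},{"jaw":54,"delta_pos":[-0.012,-0.01,0.002],"turn":0.0009},{"jaw":54,"delta_pos":[-0.012,-0.01,0.002],"turn":0.0009}]'
python3 -m handwheel '[{"jaw":54,"delta_pos":[-0.0015,0,0],"turn":0},{"jaw":54,"delta_pos":[-0.0015,0,0],"turn":0},{"jaw":54,"delta_pos":[-0.0015,0,0],"turn":0}]'
python3 - <<'E'
from h import *
go([.6014,-.0605,.0265],187.65);p=pose();print(p[1][:2]@[.9911,.1331])
E
```

```text
clock: 18.32
position: [0.6136, -0.0655, 0.0267]
ee_rot: [-0.066, 0.998, 0.0, 0.0]
ft_force: [0.3, 0.1, -1.0]
grip_width: 0.695
clock: 18.57
position: [0.6148, -0.0657, 0.0267]
ee_rot: [-0.066, 0.998, -0.0, 0.0]
ft_force: [-0.3, -0.0, -1.6]
grip_width: 0.69
t 18.57 p [614.8 -65.7  26.7] yaw -172.42 F [-0.3 -0.  -1.6] w 59.0
  delta [0.0126 0.007  0.0002] turn -0.0004 deg 0.1
0.6005944973024054
```

```bash
python3 -m handwheel '[{"jaw":54,"delta_pos":[-0.0015,0,0.0005],"turn":0},{"jaw":54,"delta_pos":[-0.0015,0,0.0005],"turn":0},{"jaw":54,"delta_pos":[-0.0015,0,0.0005],"turn":0}]'
python3 -m handwheel '[{"jaw":54,"delta_pos":[-0.0015,0,0],"turn":0},{"jaw":54,"delta_pos":[-0.0015,0,0],"turn":0},{"jaw":54,"delta_pos":[-0.0015,0,0],"turn":0}]'
```

```text
clock: 18.82
position: [0.6164, -0.0657, 0.0263]
ee_rot: [-0.066, 0.998, -0.0, 0.0]
ft_force: [0.0, 0.3, 0.2]
grip_width: 0.695
clock: 19.07
position: [0.6175, -0.0655, 0.0263]
ee_rot: [-0.066, 0.998, -0.0, -0.0]
ft_force: [-4.5, -2.2, 5.3]
grip_width: 0.695
```

```bash
python3 -m handwheel '[{"jaw":54,"delta_pos":[-0.001,0,0],"turn":0},{"jaw":54,"delta_pos":[-0.001,0,0],"turn":0},{"jaw":54,"delta_pos":[-0.001,0,0],"turn":0}]'
python3 - <<'E'
from h import *
p=pose();print(p[1][:2]@[.9911,.1331],p[0]['torque'],np.degrees(p[2]))
E
```

```text
clock: 19.32
position: [0.6176, -0.0656, 0.0263]
ee_rot: [-0.066, 0.998, -0.0, -0.001]
ft_force: [-10.7, -1.6, 9.8]
grip_width: 0.693
0.6033326275161728 [-0.13270904  2.2660111   0.18675235] -172.43360688734785
```

```bash
python3 -m handwheel '[{"jaw":54,"delta_pos":[0,0,0],"turn":-0.0006},{"jaw":54,"delta_pos":[0,0,0],"turn":-0.0006}]'
python3 - <<'E'
from h import *
p=pose();print(p[1][:2]@[.9911,.1331],p[0]['torque'],p[0]['ft_force'],np.degrees(p[2]))
E
python3 -m handwheel '[{"jaw":54,"delta_pos":[0.001,0,0],"turn":0},{"jaw":63,"delta_pos":[0.001,0,0],"turn":0},{"jaw":66,"delta_pos":[0.001,0,0],"turn":0},{"jaw":70,"delta_pos":[0.001,0,0],"turn":0},{"jaw":70,"delta_pos":[0.001,0,0],"turn":0},{"jaw":70,"delta_pos":[0.001,0,-0.01],"turn":0},{"jaw":70,"delta_pos":[0.001,0,-0.045],"turn":0},{"jaw":70,"delta_pos":[0.001,0,-0.085],"turn":0},{"jaw":60,"delta_pos":[0.001,0,-0.12],"turn":0},{"jaw":50,"delta_pos":[0.001,0,-0.12],"turn":0}]'
python3 - <<'E'
from h import *
go([.46,-.25,.18],90)
E
```

```text
clock: 19.48
position: [0.6176, -0.0656, 0.0263]
ee_rot: [-0.067, 0.998, -0.0, -0.001]
ft_force: [-10.4, -1.9, 9.9]
grip_width: 0.691
0.6033584105497652 [-0.22209194  2.18033974  0.13418985] [-10.40466545  -1.93817994   9.9083566 ] -172.32766183093585
clock: 20.32
position: [0.6212, -0.0644, 0.1544]
ee_rot: [-0.067, 0.998, -0.001, 0.005]
ft_force: [1.0, 0.7, 0.1]
grip_width: 0.595
t 20.32 p [621.2 -64.4 154.4] yaw -172.3 F [1.  0.7 0.1] w 50.8
  delta [ 0.1846 -0.1623 -0.0256] turn -0.4572 deg 82.3
```

```bash
python3 -m handwheel '[{"jaw":40,"delta_pos":[0.1,-0.1,-0.03],"turn":0.5},{"jaw":40,"delta_pos":[0.1,-0.1,-0.03],"turn":0.5},{"jaw":40,"delta_pos":[0.1,-0.1,-0.03],"turn":0.5},{"jaw":40,"delta_pos":[0.1,-0.1,-0.03],"turn":0.5},{"jaw":40,"delta_pos":[0.1,-0.1,-0.03],"turn":0.5},{"jaw":40,"delta_pos":[0.1,-0.1,-0.03],"turn":0.5},{"jaw":40,"delta_pos":[0.1,-0.1,-0.03],"turn":0.5},{"jaw":40,"delta_pos":[0.1,-0.1,-0.03],"turn":0.5},{"jaw":40,"delta_pos":[0.1,-0.1,-0.03],"turn":0.5},{"jaw":40,"delta_pos":[0.1,-0.1,-0.03],"turn":0.5}]'
python3 - <<'E'
from h import *
go([.446,-.265,.15],90)
im=camera('top');cv2.imwrite('pics/t8.png',im[:,:,::-1])
im=camera('side');cv2.imwrite('pics/s8.png',im[:,:,::-1])
E
```

```text
clock: 21.15
position: [0.5322, -0.1776, 0.1768]
ee_rot: [0.532, 0.847, 0.0, 0.0]
ft_force: [0.6, 0.4, 0.3]
grip_width: 0.469
t 21.15 p [ 532.2 -177.6  176.8] yaw 115.72 F [0.6 0.4 0.3] w 40.0
  delta [-0.0413 -0.1156  0.0268] turn 0.1429 deg -25.7
```

View pics/t8.png

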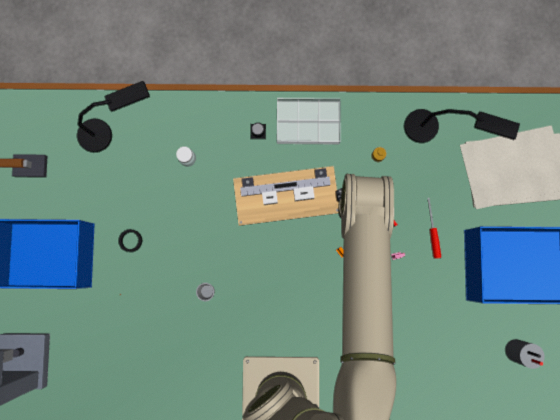

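View pics/s8.png

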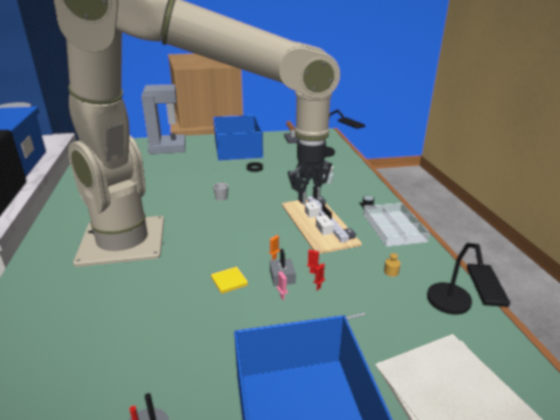

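```bash
python3 - <<'E'
from h import *
T=Cam('top');up=6
for f in('top0','t6'):
    im=cv2.imread(f'pics/{f}.png');big=cv2.resize(im,None,fx=up,fy=up,interpolation=cv2.INTER_CUBIC)
    V=big.max(2).astype(int)
    roi=np.zeros(V.shape,bool);roi[235*up:265*up,352*up:385*up]=1
    m=(V<70)&roi
    for b,st,c in blobs(m,10*up*up):
        cs=max(cv2.findContours(b.astype(np.uint8),cv2.RETR_EXTERNAL,cv2.CHAIN_APPROX_NONE)[0],key=cv2.contourArea)[:,0]
        px=(cs+.5)/up-.5
        for z in(.039,.084):
            w=T.plane(px,z)*1000;print(f,z,'x',w[:,0].min().round(1),w[:,0].max().round(1),'y',w[:,1].min().round(1),w[:,1].max().round(1))
        w=T.plane(px,.084)*1000;print(cv2.minAreaRect(w.astype(np.float32)))
    hs=cv2.cvtColor(big,cv2.COLOR_BGR2HSV);m=(hs[...,1]<50)&(V>85)&(V<150)&roi
    for b,st,c in blobs(m,100*up*up):
        cs=max(cv2.findContours(b.astype(np.uint8),cv2.RETR_EXTERNAL,cv2.CHAIN_APPROX_NONE)[0],key=cv2.contourArea)[:,0]
        w=T.plane((cs+.5)/up-.5,.034)*1000;print('stand',cv2.minAreaRect(w.astype(np.float32)),'ext',w.min(0),w.max(0))
a=cv2.imread('pics/t6.png')[230:270,330:410];cv2.imwrite('pics/g.png',cv2.resize(a,None,fx=9,fy=9,interpolation=0))
b=cv2.imread('pics/s8.png')[225:310,240:350];cv2.imwrite('pics/g2.png',cv2.resize(b,None,fx=7,fy=7,interpolation=0))
E
```

```text
top0 0.039 x 440.5 449.8 y -289.2 -252.5
top0 0.084 x 438.7 447.8 y -280.7 -245.1
((443.25250244140625, -262.9255676269531), (8.87462043762207, 35.59053421020508), 0.48917028307914734)
stand ((444.06414794921875, -266.1691589355469), (73.55919647216797, 62.81161117553711), 89.59290313720703) ext [ 412.52467606 -303.13846475] [ 475.68685428 -229.59109759]
t6 0.039 x 440.5 449.8 y -289.2 -252.5
t6 0.084 x 438.7 447.7 y -280.7 -245.1
((443.2524719238281, -262.9214172363281), (8.87462043762207, 35.59881591796875), 0.48917028307914734)
stand ((444.01165771484375, -266.18280029296875), (73.2912826538086, 62.933719635009766), 89.33987426757812) ext [ 412.67574521 -302.67936471] [ 475.69121771 -229.21208172]
```

View pics/g.png

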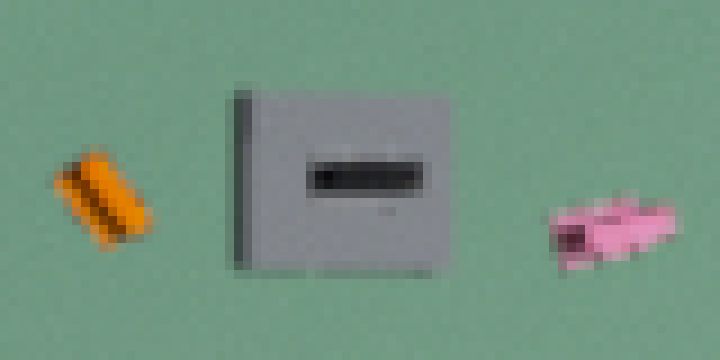

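View pics/g2.png

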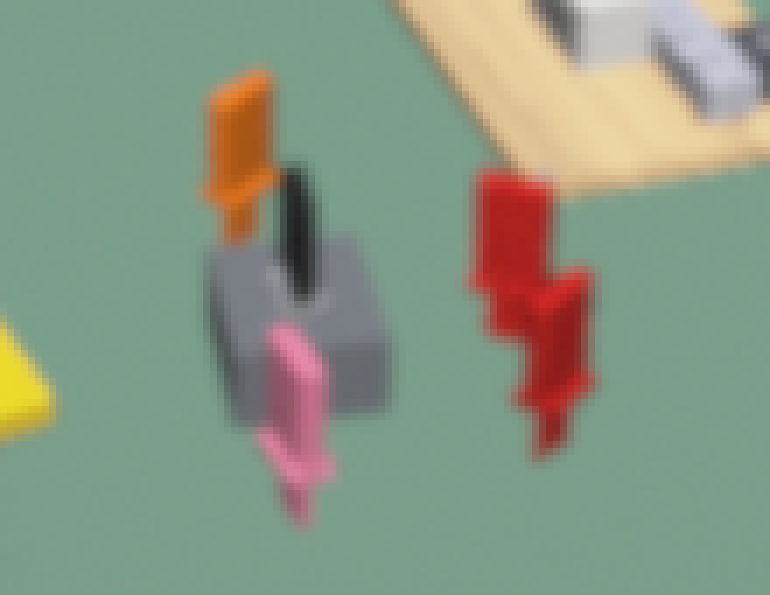

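```bash
python3 - <<'E'
from h import *
S=Cam('side')
for y in(-.2656,-.2686):
  c=np.array([.4443,y,0])
  for n,o in[('top+y',(0,.015,.084)),('top-y',(0,-.015,.084)),('bot-y',(0,-.015,.039)),('bot-y-x',(-.005,-.015,.039)),('bot-y+x',(.005,-.015,.039)),('fl-y',(0,-.015,.034)),('fl-y+x',(.009,-.015,.039)),('fl-y-x',(-.009,-.015,.039))]:
    p=S.proj(c+o)[0];print(y,n,((p-[240,225]+.5)*7).round(0))
  s=np.array([.4447,y,0])
  for o in [(-.03,-.035,.034),(.03,-.035,.034),(.03,-.035,0),(-.03,-.035,0)]: print('stand',((S.proj(s+o)[0]-[240,225]+.5)*7).round(0))
E
```

```text
-0.2656 top+y [291. 162.]
-0.2656 top-y [306. 207.]
-0.2656 bot-y [305. 305.]
-0.2656 bot-y-x [292. 306.]
-0.2656 bot-y+x [318. 303.]
-0.2656 fl-y [305. 315.]
-0.2656 fl-y+x [329. 302.]
-0.2656 fl-y-x [282. 307.]
stand [237. 357.]
stand [395. 338.]
stand [393. 410.]
stand [238. 429.]
-0.2686 top+y [293. 166.]
-0.2686 top-y [308. 211.]
-0.2686 bot-y [307. 309.]
-0.2686 bot-y-x [294. 311.]
-0.2686 bot-y+x [320. 308.]
-0.2686 fl-y [307. 320.]
-0.2686 fl-y+x [330. 307.]
-0.2686 fl-y-x [283. 312.]
stand [239. 362.]
stand [397. 343.]
stand [395. 414.]
stand [239. 434.]
```

```bash
python3 -m handwheel '[{"jaw":40,"delta_pos":[-0.038,-0.108,0.01],"turn":0.13},{"jaw":40,"delta_pos":[-0.038,-0.108,0.02],"turn":0.13},{"jaw":40,"delta_pos":[-0.038,-0.108,0.02],"turn":0.13},{"jaw":40,"delta_pos":[-0.038,-0.108,0.02],"turn":0.13},{"jaw":40,"delta_pos":[-0.038,-0.108,0.02],"turn":0.13},{"jaw":40,"delta_pos":[-0.038,-0.108,0.02],"turn":0.13},{"jaw":40,"delta_pos":[-0.038,-0.108,0.02],"turn":0.13}]'
python3 - <<'E'
from h import *
go([.4443,-.2662,.12],90)
E
```

```text
clock: 21.83
position: [0.4527, -0.2584, 0.1567]
ee_rot: [0.689, 0.725, 0.0, 0.0]
ft_force: [0.5, 0.5, -0.2]
grip_width: 0.467
t 21.83 p [ 452.7 -258.4  156.7] yaw 92.97 F [ 0.5  0.5 -0.2] w 39.9
  delta [-0.0073 -0.0088  0.0367] turn 0.0165 deg -3.0
```

```bash
python3 -m handwheel '[{"jaw":40,"delta_pos":[-0.0073,-0.0088,0.01],"turn":0.0165},{"jaw":40,"delta_pos":[-0.0073,-0.0088,0.036],"turn":0.0165},{"jaw":40,"delta_pos":[-0.0073,-0.0088,0.036],"turn":0.0165},{"jaw":40,"delta_pos":[-0.0073,-0.0088,0.036],"turn":0.0165},{"jaw":40,"delta_pos":[-0.0073,-0.0088,0.036],"turn":0.0165}]'
python3 - <<'E'
from h import *
go([.4443,-.2662,.048],90)
im=camera('side');cv2.imwrite('pics/s9.png',cv2.resize(im[190:310,220:370,::-1],None,fx=5,fy=5,interpolation=2))
E
```

```text
clock: 22.25
position: [0.4443, -0.2664, 0.1212]
ee_rot: [0.708, 0.706, 0.0, 0.0]
ft_force: [0.2, -0.8, 0.5]
grip_width: 0.471
t 22.25 p [ 444.3 -266.4  121.2] yaw 89.86 F [ 0.2 -0.8  0.5] w 40.2
  delta [ 0.0002 -0.      0.0732] turn -0.0008 deg 0.1
```

View pics/s9.png

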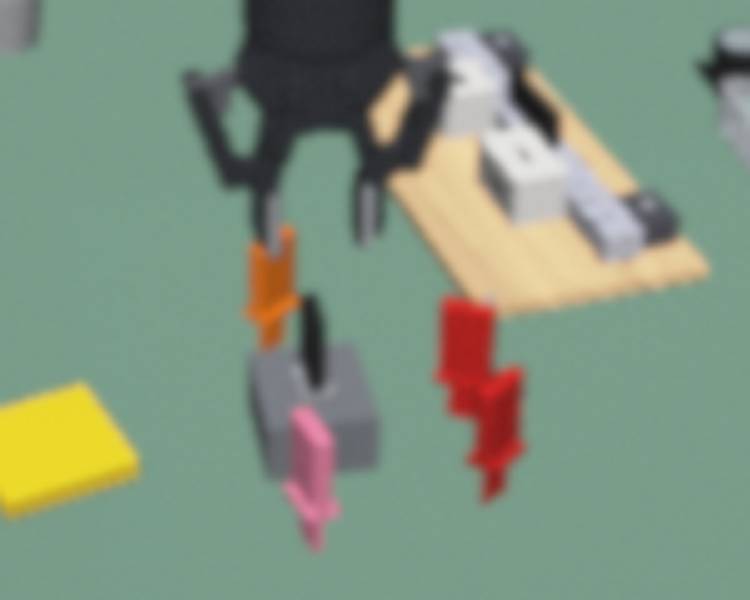

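```bash
python3 -m handwheel '[{"jaw":40,"delta_pos":[0,0,0.025],"turn":-0.0008},{"jaw":40,"delta_pos":[0,0,0.05],"turn":-0.0008},{"jaw":40,"delta_pos":[0,0,0.068],"turn":-0.0008},{"jaw":40,"delta_pos":[0,0,0.073],"turn":-0.0008},{"jaw":30,"delta_pos":[0,0,0.073],"turn":-0.0008},{"jaw":20,"delta_pos":[0,0,0.073],"turn":-0.0008},{"jaw":14,"delta_pos":[0,0,0.073],"turn":-0.0008},{"jaw":5,"delta_pos":[0,0,0.073],"turn":-0.0008},{"jaw":5,"delta_pos":[0,0,0.073],"turn":-0.0008},{"jaw":5,"delta_pos":[0,0,0.073],"turn":-0.0008}]' 25
python3 - <<'E'
from h import *
go([.4443,-.2662,.048],90)
print(pose()[0]['torque'])
E
```

```text
clock: 23.13
position: [0.4441, -0.2677, 0.0487]
ee_rot: [0.708, 0.706, 0.0, 0.001]
ft_force: [-2.1, 1.4, 7.2]
grip_width: 0.111
t 23.13 p [ 444.1 -267.7   48.7] yaw 89.83 F [-2.1  1.4  7.2] w 9.5
  delta [0.0015 0.0002 0.0007] turn -0.001 deg 0.2
[0.21488189 0.41515281 0.03514863]
```

```bash
python3 -m handwheel '[{"jaw":5,"delta_pos":[0,0,0],"turn":0},{"jaw":5,"delta_pos":[0,0,0],"turn":0}]'; python3 -m handwheel '[{"jaw":5,"delta_pos":[0,0,-0.005],"turn":0},{"jaw":5,"delta_pos":[0,0,-0.015],"turn":0},{"jaw":5,"delta_pos":[0,0,-0.015],"turn":0},{"jaw":5,"delta_pos":[0,0,-0.015],"turn":0}]'
python3 -c "
from h import *
p=pose();print(p[1],np.degrees(p[2]),p[0]['torque'])"
```

```text
clock: 23.3
position: [0.4441, -0.2677, 0.0487]
ee_rot: [0.708, 0.706, 0.0, 0.001]
ft_force: [-1.9, 0.3, 7.2]
grip_width: 0.114
clock: 23.63
position: [0.4437, -0.2676, 0.0632]
ee_rot: [0.708, 0.706, -0.0, 0.001]
ft_force: [-0.7, 0.1, -0.4]
grip_width: 0.118
[ 0.44368769 -0.26756826  0.06318645] 89.81861748024912 [-0.0394336   0.03776534  0.04484826]
```

```bash
python3 - <<'E'
from h import *
im=cv2.imread('pics/t8.png')[:,:,::-1];T=Cam('top')
up=6;big=cv2.resize(im,None,fx=up,fy=up,interpolation=cv2.INTER_CUBIC);hs=cv2.cvtColor(big,cv2.COLOR_RGB2HSV)
V=hs[...,2].astype(int);S=hs[...,1].astype(int)
roi=np.zeros(V.shape,bool);roi[185*up:208*up,255*up:318*up]=1
for b,st,c in blobs((S<45)&(V>195)&roi,60*up*up):
    cs=max(cv2.findContours(b.astype(np.uint8),cv2.RETR_EXTERNAL,cv2.CHAIN_APPROX_NONE)[0],key=cv2.contourArea)
    fill=np.zeros(V.shape,np.uint8);cv2.drawContours(fill,[cs],-1,1,-1)
    w=T.plane((cs[:,0]+.5)/up-.5,.044)*1000;r=cv2.minAreaRect(w.astype(np.float32));c=np.array(r[0])
    print('rect',r,'uv',c@[.9911,.1331],c@[-.1331,.9911])
    er=cv2.erode(fill,np.ones((4*up,4*up)));yy,xx=np.nonzero(er);wg=np.clip(180-V[yy,xx],0,None)
    s=np.array([(xx*wg).sum()/wg.sum(),(yy*wg).sum()/wg.sum()]);P=T.plane((s+.5)/up-.5,.044)[0]*1000
    print('slot',P,'uv',P@[.9911,.1331],P@[-.1331,.9911])
E
python3 edge.py pics/t8.png
python3 - <<'E'
import cv2
a=cv2.imread('pics/t8.png')[160:230,228:345];cv2.imwrite('pics/t8c.png',cv2.resize(a,None,fx=6,fy=6,interpolation=2))
E
```

```text
rect ((618.7047729492188, -67.22132110595703), (37.38864517211914, 59.97339630126953), 6.821397304534912) uv 604.2511426307678 -148.97265662765503
slot [617.08659294 -67.15167693] uv 602.6566340607903 -148.6882525219471
rect ((604.2221069335938, 38.09157180786133), (36.47798156738281, 44.656585693359375), 8.277969360351562) uv 603.9145183895112 -42.66940561408996
slot [603.00521629  37.62513211] uv 602.64637494372 -42.96972585758287
stop [ 682.4 -119.3] uv 660.5 -209.1 [24.5 34.2] 98.18
stop [652.2 107.4] uv 660.7 19.6 [24.3 33.2] 96.0
stop [643.3 -10.2] uv 636.2 -95.7 [12.  69.2] 97.33
stop [ 594.7 -180.4] uv 565.4 -258.0 [22.5 86.2] 4.59
bar [623.6 -12. ] uv 616.4 -94.9 [ 61.  276.5] 97.61
rib [ 677.8 -117.3] uv 656.2 -206.5 [22.6 32.6] 98.96
rib [648.2 105.7] uv 656.5 18.4 [22.2 30.9] 97.71
rib [639. -10.] uv 632.0 -95.0 [10.6 66.7] 97.6
```

View pics/t8c.png

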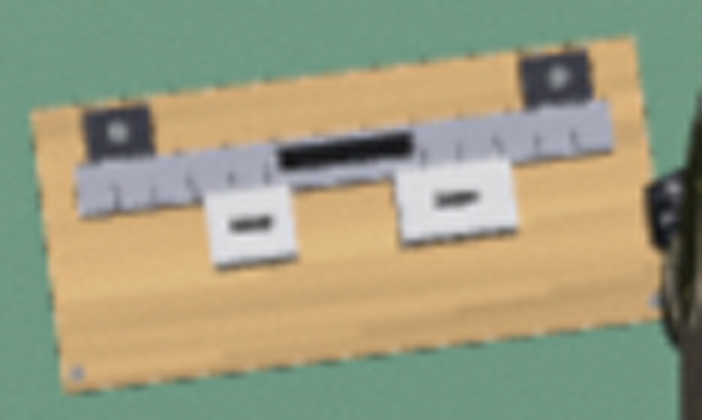

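```bash
python3 -m handwheel '[{"jaw":5,"delta_pos":[0,0,-0.03],"turn":0},{"jaw":5,"delta_pos":[0,0,-0.06],"turn":0},{"jaw":5,"delta_pos":[0,0,-0.085],"turn":0},{"jaw":5,"delta_pos":[0,0,-0.085],"turn":0},{"jaw":5,"delta_pos":[0,0,-0.085],"turn":0}]'
python3 - <<'E'
from h import *
go([.6021,.0375,.148],97.65)
im=camera('side');cv2.imwrite('pics/s10.png',cv2.resize(im[170:290,220:370,::-1],None,fx=5,fy=5,interpolation=2))
E
```

```text
clock: 24.05
position: [0.4439, -0.2677, 0.1484]
ee_rot: [0.708, 0.706, 0.0, 0.001]
ft_force: [-1.0, -0.9, -0.7]
grip_width: 0.108
t 24.05 p [ 443.9 -267.7  148.4] yaw 89.82 F [-1.  -0.9 -0.7] w 9.2
  delta [0.3057 0.1572 0.0004] turn -0.0435 deg 7.8
```

View pics/s10.png

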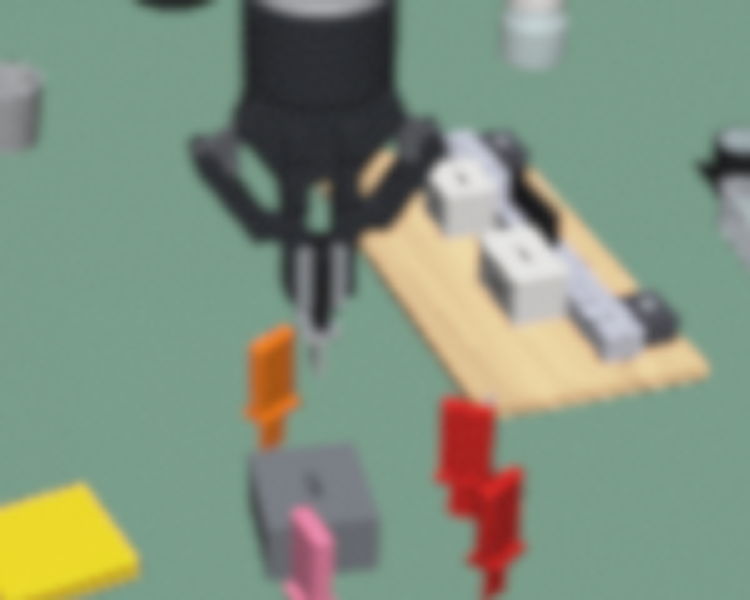

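```bash
python3 -m handwheel '[{"jaw":5,"delta_pos":[0.03,0.015,0],"turn":-0.006},{"jaw":5,"delta_pos":[0.065,0.033,0],"turn":-0.012},{"jaw":5,"delta_pos":[0.1,0.051,0],"turn":-0.018},{"jaw":5,"delta_pos":[0.135,0.069,0],"turn":-0.024},{"jaw":5,"delta_pos":[0.17,0.087,0],"turn":-0.03},{"jaw":5,"delta_pos":[0.205,0.105,0],"turn":-0.036},{"jaw":5,"delta_pos":[0.24,0.123,0],"turn":-0.04},{"jaw":5,"delta_pos":[0.27,0.139,0],"turn":-0.0435},{"jaw":5,"delta_pos":[0.29,0.149,0],"turn":-0.0435},{"jaw":5,"delta_pos":[0.303,0.156,0],"turn":-0.0435}]'
python3 -m handwheel '[{"jaw":5,"delta_pos":[0.0,0.0,0],"turn":0},{"jaw":5,"delta_pos":[0.0,0.0,0],"turn":0},{"jaw":5,"delta_pos":[0.0,0.0,0],"turn":0}]'
python3 - <<'E'
from h import *
go([.6021,.0375,.092],97.65)
E
```

```text
clock: 24.93
position: [0.5999, 0.0391, 0.1454]
ee_rot: [0.657, 0.754, -0.0, -0.001]
ft_force: [0.7, -0.6, -1.4]
grip_width: 0.114
clock: 25.18
position: [0.5995, 0.0344, 0.146]
ee_rot: [0.659, 0.753, -0.001, -0.001]
ft_force: [-0.1, -0.3, -1.1]
grip_width: 0.114
t 25.18 p [599.5  34.4 146. ] yaw 97.62 F [-0.1 -0.3 -1.1] w 9.7
  delta [0.0028 0.003  0.054 ] turn -0.0001 deg 0.0
```

```bash
python3 -m handwheel '[{"jaw":5,"delta_pos":[0.0028,0.003,0.02],"turn":0},{"jaw":5,"delta_pos":[0.0028,0.003,0.04],"turn":0},{"jaw":5,"delta_pos":[0.0028,0.003,0.054],"turn":0},{"jaw":5,"delta_pos":[0.0028,0.003,0.054],"turn":0},{"jaw":5,"delta_pos":[0.0028,0.003,0.054],"turn":0},{"jaw":5,"delta_pos":[0.0028,0.003,0.054],"turn":0}]'
python3 - <<'E'
from h import *
go([.6021,.0375,.088],97.65)
im=camera('side');cv2.imwrite('pics/s11.png',cv2.resize(im[170:250,270:370,::-1],None,fx=7,fy=7,interpolation=2))
im=camera('top');cv2.imwrite('pics/t11.png',cv2.resize(im[150:240,220:350,::-1],None,fx=6,fy=6,interpolation=2))
E
```

```text
clock: 25.68
position: [0.6032, 0.0381, 0.0942]
ee_rot: [0.659, 0.753, 0.0, 0.0]
ft_force: [1.3, 0.2, -0.1]
grip_width: 0.11
t 25.68 p [603.2  38.1  94.2] yaw 97.62 F [ 1.3  0.2 -0.1] w 9.4
  delta [-0.0005 -0.0012  0.0062] turn -0.0002 deg 0.0
```

View pics/s11.png

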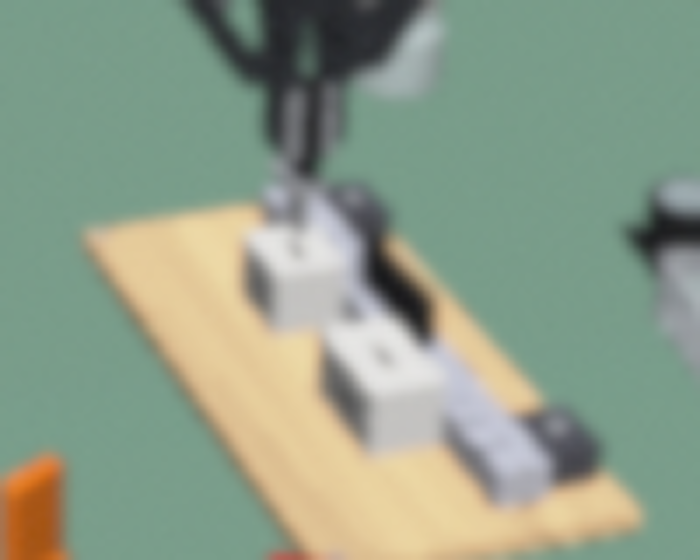

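View pics/t11.png

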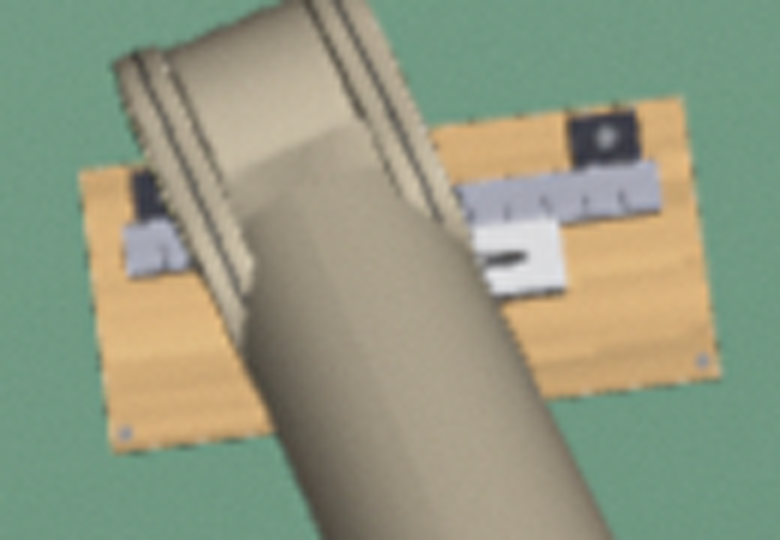

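```bash
python3 -m handwheel '[{"jaw":5,"delta_pos":[-0.0005,-0.0012,0.004],"turn":0},{"jaw":5,"delta_pos":[-0.0005,-0.0012,0.007],"turn":0},{"jaw":5,"delta_pos":[-0.0005,-0.0012,0.007],"turn":0},{"jaw":5,"delta_pos":[-0.0005,-0.0012,0.007],"turn":0},{"jaw":5,"delta_pos":[-0.0005,-0.0012,0.007],"turn":0}]'
python3 - <<'E'
from h import *
go([.6021,.0375,.083],97.65)
im=camera('side');cv2.imwrite('pics/s12.png',cv2.resize(im[180:230,290:350,::-1],None,fx=11,fy=11,interpolation=2))
E
```

```text
clock: 26.2
position: [0.6016, 0.0379, 0.0862]
ee_rot: [0.658, 0.753, -0.0, 0.0]
ft_force: [-0.1, 0.8, -0.2]
grip_width: 0.114
t 26.2 p [601.6  37.9  86.2] yaw 97.66 F [-0.1  0.8 -0.2] w 9.7
  delta [-0.0005  0.0004  0.0032] turn 0.0001 deg -0.0
```

View pics/s12.png

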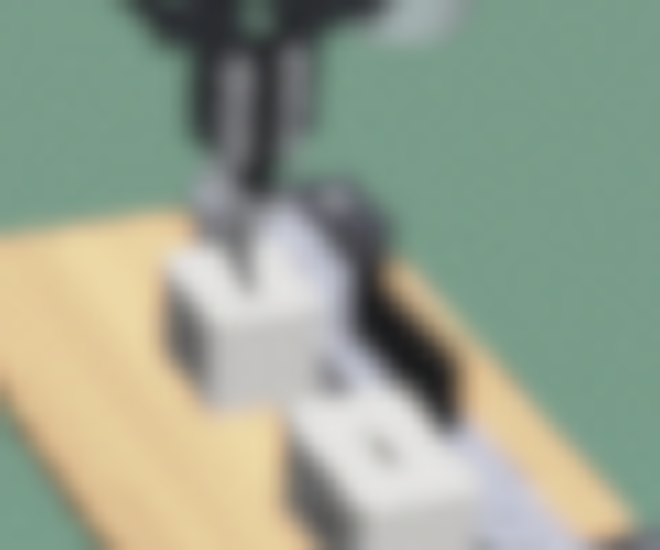

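```bash
python3 -m handwheel '[{"jaw":5,"delta_pos":[-0.0004,0.0004,0.002],"turn":0},{"jaw":5,"delta_pos":[-0.0004,0.0004,0.0045],"turn":0},{"jaw":5,"delta_pos":[-0.0004,0.0004,0.0045],"turn":0},{"jaw":5,"delta_pos":[-0.0004,0.0004,0.0045],"turn":0}]'
```

```text
clock: 26.58
position: [0.602, 0.0375, 0.0814]
ee_rot: [0.658, 0.753, -0.0, -0.0]
ft_force: [0.2, -0.6, 0.0]
grip_width: 0.115
```

```bash
python3 -m handwheel '[{"jaw":5,"delta_pos":[0,0,0.003],"turn":0},{"jaw":5,"delta_pos":[0,0,0.006],"turn":0},{"jaw":5,"delta_pos":[0,0,0.009],"turn":0},{"jaw":5,"delta_pos":[0,0,0.009],"turn":0}]';python3 -m handwheel '[{"jaw":5,"delta_pos":[0,0,0.003],"turn":0},{"jaw":5,"delta_pos":[0,0,0.006],"turn":0},{"jaw":5,"delta_pos":[0,0,0.009],"turn":0},{"jaw":5,"delta_pos":[0,0,0.012],"turn":0},{"jaw":5,"delta_pos":[0,0,0.012],"turn":0}]'
```

```text
clock: 26.92
position: [0.6016, 0.0374, 0.0718]
ee_rot: [0.658, 0.753, -0.0, -0.0]
ft_force: [0.1, 0.1, -1.2]
grip_width: 0.11
clock: 27.33
position: [0.6017, 0.0374, 0.0599]
ee_rot: [0.658, 0.753, -0.0, -0.0]
ft_force: [-0.2, -0.1, -0.4]
grip_width: 0.11
```

```bash
python3 -m handwheel '[{"jaw":5,"delta_pos":[0,0,0.0005],"turn":0},{"jaw":5,"delta_pos":[0,0,0.001],"turn":0},{"jaw":5,"delta_pos":[0,0,0.001],"turn":0}]';python3 -m handwheel '[{"jaw":5,"delta_pos":[0,0,0.0005],"turn":0},{"jaw":5,"delta_pos":[0,0,0.0005],"turn":0},{"jaw":5,"delta_pos":[0,0,0.0005],"turn":0}]'
```

```text
clock: 27.58
position: [0.6022, 0.0376, 0.0597]
ee_rot: [0.658, 0.753, 0.0, 0.0]
ft_force: [0.2, -0.5, -0.7]
grip_width: 0.11
clock: 27.83
position: [0.6021, 0.0375, 0.0593]
ee_rot: [0.658, 0.753, 0.0, 0.0]
ft_force: [0.0, -0.1, -0.6]
grip_width: 0.111
```

```bash
python3 -m handwheel '[{"jaw":5,"delta_pos":[0,0,0.0005],"turn":0},{"jaw":5,"delta_pos":[0,0,0.0005],"turn":0},{"jaw":5,"delta_pos":[0,0,0.0005],"turn":0}]';python3 -m handwheel '[{"jaw":5,"delta_pos":[0,0,0.0005],"turn":0},{"jaw":5,"delta_pos":[0,0,0.0005],"turn":0},{"jaw":5,"delta_pos":[0,0,0.0005],"turn":0}]';python3 - <<'E'
from h import *
im=camera('side');cv2.imwrite('pics/s13.png',cv2.resize(im[170:230,280:350,::-1],None,fx=10,fy=10,interpolation=2))
E
```

```text
clock: 28.08
position: [0.6022, 0.0376, 0.0589]
ee_rot: [0.658, 0.753, 0.0, 0.0]
ft_force: [0.7, 0.4, 1.9]
grip_width: 0.111
clock: 28.33
position: [0.6023, 0.0376, 0.0589]
ee_rot: [0.658, 0.753, 0.0, 0.0]
ft_force: [-2.6, -0.6, 5.6]
grip_width: 0.111
```

View pics/s13.png

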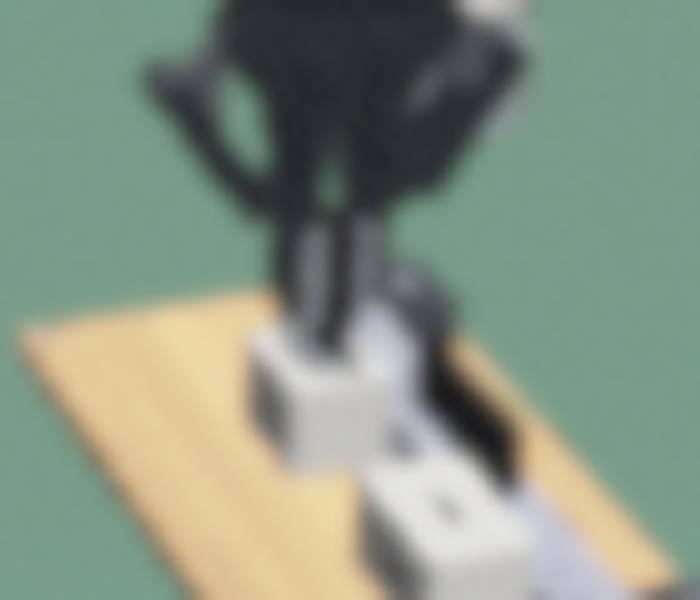

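```bash
python3 -m handwheel '[{"jaw":5,"delta_pos":[0,0,-0.003],"turn":0},{"jaw":5,"delta_pos":[0,0,-0.008],"turn":0},{"jaw":5,"delta_pos":[0,0,-0.014],"turn":0},{"jaw":5,"delta_pos":[0,0,-0.02],"turn":0},{"jaw":5,"delta_pos":[0,0,-0.026],"turn":0},{"jaw":5,"delta_pos":[0,0,-0.032],"turn":0},{"jaw":5,"delta_pos":[0,0,-0.038],"turn":0},{"jaw":5,"delta_pos":[0,0,-0.044],"turn":0},{"jaw":5,"delta_pos":[0,0,-0.048],"turn":0},{"jaw":5,"delta_pos":[0,0,-0.05],"turn":0}]'
python3 - <<'E'
from h import *
u,v=601.7,-147.2-2
go([(u*.9911-v*.1331)/1000,(u*.1331+v*.9911)/1000,.092],97.65)
im=camera('side');cv2.imwrite('pics/s14.png',cv2.resize(im[170:250,270:370,::-1],None,fx=7,fy=7,interpolation=2))
E
```

```text
clock: 29.22
position: [0.6024, 0.0376, 0.109]
ee_rot: [0.658, 0.753, 0.0, 0.0]
ft_force: [0.3, 1.0, -1.4]
grip_width: 0.115
t 29.22 p [602.4  37.6 109. ] yaw 97.66 F [ 0.3  1.  -1.4] w 9.8
  delta [-0.1063 -0.0003  0.017 ] turn 0.0 deg -0.0
```

View pics/s14.png

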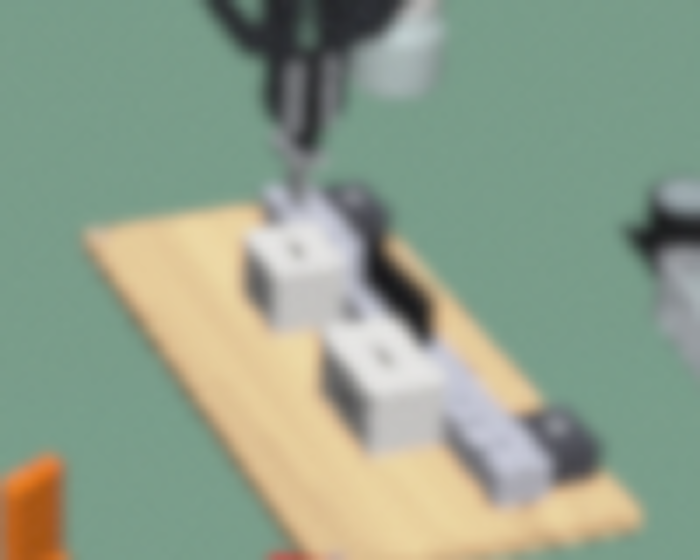

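Drawn out cleanly; the medium housing stayed put. Now the large.

```bash
python3 -m handwheel '[{"jaw":5,"delta_pos":[-0.015,0,-0.005],"turn":0},{"jaw":5,"delta_pos":[-0.04,0,-0.005],"turn":0},{"jaw":5,"delta_pos":[-0.065,0,-0.005],"turn":0},{"jaw":5,"delta_pos":[-0.09,0,-0.005],"turn":0},{"jaw":5,"delta_pos":[-0.103,0,0],"turn":0},{"jaw":5,"delta_pos":[-0.1063,-0.0003,0.01],"turn":0},{"jaw":5,"delta_pos":[-0.1063,-0.0003,0.02],"turn":0},{"jaw":5,"delta_pos":[-0.1063,-0.0003,0.02],"turn":0},{"jaw":5,"delta_pos":[-0.1063,-0.0003,0.02],"turn":0},{"jaw":5,"delta_pos":[-0.1063,-0.0003,0.02],"turn":0}]'
python3 - <<'E'
from h import *
u,v=601.7,-147.2-2
go([(u*.9911-v*.1331)/1000,(u*.1331+v*.9911)/1000,.082],97.65)
im=camera('side');cv2.imwrite('pics/s15.png',cv2.resize(im[180:240,290:360,::-1],None,fx=10,fy=10,interpolation=2))
E
```

```text
clock: 30.1
position: [0.6159, -0.0659, 0.0882]
ee_rot: [0.657, 0.754, 0.0, -0.0]
ft_force: [-0.4, 0.1, 0.3]
grip_width: 0.115
t 30.1 p [615.9 -65.9  88.2] yaw 97.8 F [-0.4  0.1  0.3] w 9.8
  delta [-0.002   0.0001  0.0062] turn 0.0008 deg -0.1
```

View pics/s15.png

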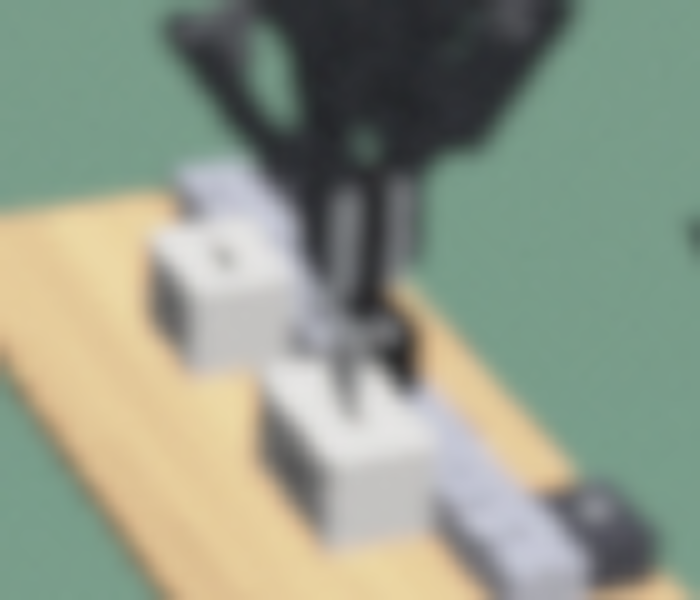

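```bash
python3 -m handwheel '[{"jaw":5,"delta_pos":[-0.0015,0,0],"turn":0.0004},{"jaw":5,"delta_pos":[-0.0015,0,0.001],"turn":0.0004},{"jaw":5,"delta_pos":[-0.0015,0,0.002],"turn":0.0004},{"jaw":5,"delta_pos":[-0.0015,0,0.002],"turn":0.0004}]'
python3 - <<'E'
from h import *
u,v=601.7,-147.2-2
go([(u*.9911-v*.1331)/1000,(u*.1331+v*.9911)/1000,.082],97.65)
E
```

```text
clock: 30.48
position: [0.6161, -0.0694, 0.0861]
ee_rot: [0.659, 0.752, -0.0, 0.0]
ft_force: [0.1, -0.8, -1.2]
grip_width: 0.113
t 30.48 p [616.1 -69.4  86.1] yaw 97.58 F [ 0.1 -0.8 -1.2] w 9.6
  delta [0.0015 0.0003 0.0041] turn -0.0004 deg 0.1
```

```bash
python3 -m handwheel '[{"jaw":5,"delta_pos":[0.0015,0.0003,0],"turn":-0.0003},{"jaw":5,"delta_pos":[0.0015,0.0003,0.003],"turn":-0.0003},{"jaw":5,"delta_pos":[0.0015,0.0003,0.0045],"turn":-0.0003},{"jaw":5,"delta_pos":[0.0015,0.0003,0.0045],"turn":-0.0003}]'
python3 - <<'E'
from h import *
u,v=601.7,-147.2-2
go([(u*.9911-v*.1331)/1000,(u*.1331+v*.9911)/1000,.082],97.65)
E
```

```text
clock: 30.82
position: [0.616, -0.0678, 0.0812]
ee_rot: [0.658, 0.753, -0.0, -0.0]
ft_force: [-0.4, -0.8, -0.9]
grip_width: 0.111
t 30.82 p [616.  -67.8  81.2] yaw 97.64 F [-0.4 -0.8 -0.9] w 9.5
  delta [-0.      0.0002 -0.0008] turn -0.0 deg 0.0
```

In the slot, no force. Lower further.

```bash
python3 -m handwheel '[{"jaw":5,"delta_pos":[0,0,0.003],"turn":0},{"jaw":5,"delta_pos":[0,0,0.006],"turn":0},{"jaw":5,"delta_pos":[0,0,0.009],"turn":0},{"jaw":5,"delta_pos":[0,0,0.009],"turn":0}]';python3 -m handwheel '[{"jaw":5,"delta_pos":[0,0,0.003],"turn":0},{"jaw":5,"delta_pos":[0,0,0.006],"turn":0},{"jaw":5,"delta_pos":[0,0,0.009],"turn":0},{"jaw":5,"delta_pos":[0,0,0.012],"turn":0},{"jaw":5,"delta_pos":[0,0,0.012],"turn":0}]'
```

```text
clock: 31.15
position: [0.6158, -0.0679, 0.0718]
ee_rot: [0.658, 0.753, -0.0, -0.0]
ft_force: [0.1, 0.3, -1.3]
grip_width: 0.111
clock: 31.57
position: [0.6159, -0.0678, 0.0599]
ee_rot: [0.658, 0.753, -0.0, -0.0]
ft_force: [-0.9, -0.1, -0.7]
grip_width: 0.109
```

```bash
python3 -m handwheel '[{"jaw":5,"delta_pos":[0,0,0.0005],"turn":0},{"jaw":5,"delta_pos":[0,0,0.001],"turn":0},{"jaw":5,"delta_pos":[0,0,0.001],"turn":0}]';python3 -m handwheel '[{"jaw":5,"delta_pos":[0,0,0.0005],"turn":0},{"jaw":5,"delta_pos":[0,0,0.001],"turn":0},{"jaw":5,"delta_pos":[0,0,0.001],"turn":0}]'
```

```text
clock: 31.82
position: [0.6163, -0.0678, 0.0598]
ee_rot: [0.658, 0.753, 0.0, 0.0]
ft_force: [-0.8, 0.1, -1.2]
grip_width: 0.111
clock: 32.07
position: [0.6164, -0.0678, 0.0589]
ee_rot: [0.658, 0.753, 0.0, 0.0]
ft_force: [1.6, 0.2, 0.3]
grip_width: 0.112
```

```bash
python3 -m handwheel '[{"jaw":5,"delta_pos":[0,0,0.0007],"turn":0},{"jaw":5,"delta_pos":[0,0,0.0007],"turn":0},{"jaw":5,"delta_pos":[0,0,0.0007],"turn":0}]'; python3 - <<'E'
from h import *
im=camera('side');cv2.imwrite('pics/s16.png',cv2.resize(im[180:240,290:360,::-1],None,fx=10,fy=10,interpolation=2))
E
```

```text
clock: 32.32
position: [0.6165, -0.0678, 0.0588]
ee_rot: [0.658, 0.753, -0.0, 0.0]
ft_force: [-2.4, 0.7, 6.9]
grip_width: 0.108
```

View pics/s16.png

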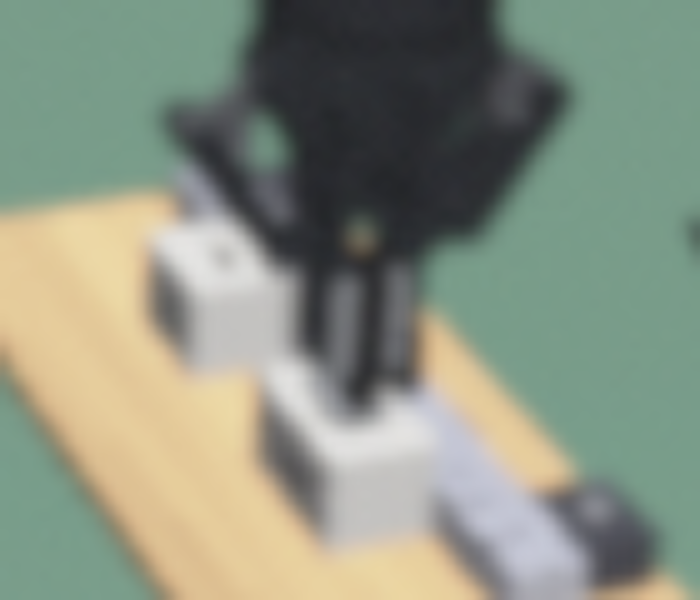

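Seated. Draw out and take it home.

```bash
python3 -m handwheel '[{"jaw":5,"delta_pos":[0,0,-0.003],"turn":0},{"jaw":5,"delta_pos":[0,0,-0.008],"turn":0},{"jaw":5,"delta_pos":[0,0,-0.014],"turn":0},{"jaw":5,"delta_pos":[0,0,-0.02],"turn":0},{"jaw":5,"delta_pos":[0,0,-0.026],"turn":0},{"jaw":5,"delta_pos":[0,0,-0.032],"turn":0},{"jaw":5,"delta_pos":[0,0,-0.04],"turn":0},{"jaw":5,"delta_pos":[0,0,-0.055],"turn":0},{"jaw":5,"delta_pos":[0,0,-0.08],"turn":0},{"jaw":5,"delta_pos":[0,0,-0.09],"turn":0}]'
python3 - <<'E'
from h import *
go([.4439,-.2677,.148],89.82)
E
```

```text
clock: 33.2
position: [0.6174, -0.0676, 0.1514]
ee_rot: [0.658, 0.753, 0.001, 0.001]
ft_force: [1.2, 0.8, -0.3]
grip_width: 0.109
t 33.2 p [617.4 -67.6 151.4] yaw 97.65 F [ 1.2  0.8 -0.3] w 9.3
  delta [-0.1753 -0.1986  0.0034] turn 0.0435 deg -7.8
```

```bash
python3 -m handwheel '[{"jaw":5,"delta_pos":[-0.02,-0.022,0],"turn":0.006},{"jaw":5,"delta_pos":[-0.045,-0.05,0],"turn":0.012},{"jaw":5,"delta_pos":[-0.07,-0.078,0],"turn":0.018},{"jaw":5,"delta_pos":[-0.095,-0.106,0],"turn":0.024},{"jaw":5,"delta_pos":[-0.12,-0.135,0],"turn":0.03},{"jaw":5,"delta_pos":[-0.145,-0.163,0],"turn":0.036},{"jaw":5,"delta_pos":[-0.163,-0.184,0],"turn":0.042},{"jaw":5,"delta_pos":[-0.172,-0.195,0],"turn":0.0435},{"jaw":5,"delta_pos":[-0.174,-0.197,0],"turn":0.0435},{"jaw":5,"delta_pos":[-0.174,-0.197,0],"turn":0.0435}]'
python3 -m handwheel '[{"jaw":5,"delta_pos":[0,0,0.01],"turn":0},{"jaw":5,"delta_pos":[0,0,0.03],"turn":0},{"jaw":5,"delta_pos":[0,0,0.04],"turn":0},{"jaw":5,"delta_pos":[0,0,0.04],"turn":0},{"jaw":5,"delta_pos":[0,0,0.04],"turn":0}]'
python3 - <<'E'
from h import *
go([.4439,-.2677,.09],89.82)
E
```

```text
clock: 34.03
position: [0.4437, -0.2672, 0.1482]
ee_rot: [0.709, 0.705, -0.0, 0.0]
ft_force: [0.6, 1.7, 0.1]
grip_width: 0.111
clock: 34.45
position: [0.4444, -0.2652, 0.1074]
ee_rot: [0.708, 0.707, 0.0, -0.001]
ft_force: [-0.6, 0.3, 0.1]
grip_width: 0.113
t 34.45 p [ 444.4 -265.2  107.4] yaw 89.92 F [-0.6  0.3  0.1] w 9.6
  delta [-0.0025 -0.0005  0.0174] turn 0.0006 deg -0.1
```

```bash
python3 -m handwheel '[{"jaw":5,"delta_pos":[-0.0022,-0.0004,0.01],"turn":0.0006},{"jaw":5,"delta_pos":[-0.0022,-0.0004,0.02],"turn":0.0006},{"jaw":5,"delta_pos":[-0.0022,-0.0004,0.028],"turn":0.0006},{"jaw":5,"delta_pos":[-0.0022,-0.0004,0.028],"turn":0.0006},{"jaw":5,"delta_pos":[-0.0022,-0.0004,0.028],"turn":0.0006}]'
python3 - <<'E'
from h import *
go([.4439,-.2677,.07],89.82)
im=camera('side');cv2.imwrite('pics/s17.png',cv2.resize(im[220:300,240:340,::-1],None,fx=7,fy=7,interpolation=2))
E
```

```text
clock: 34.87
position: [0.4434, -0.2684, 0.0795]
ee_rot: [0.709, 0.705, 0.0, -0.001]
ft_force: [0.7, -0.3, -1.8]
grip_width: 0.108
t 34.87 p [ 443.4 -268.4   79.5] yaw 89.71 F [ 0.7 -0.3 -1.8] w 9.2
  delta [0.0007 0.0005 0.0095] turn -0.0006 deg 0.1
```

View pics/s17.png

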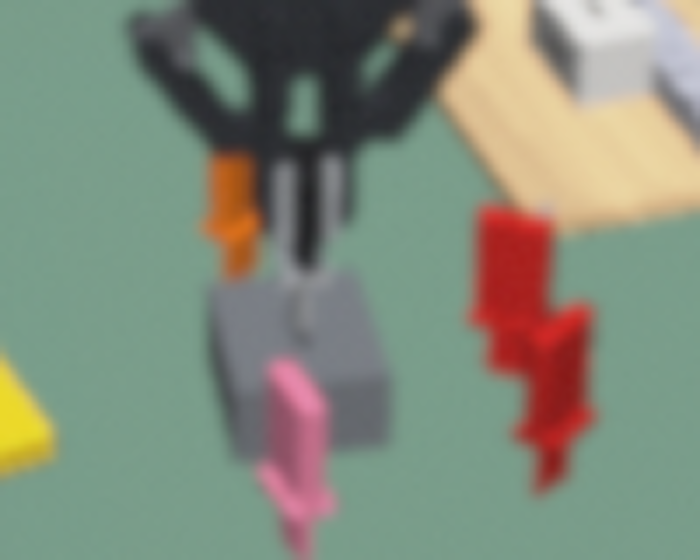

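```bash
python3 -m handwheel '[{"jaw":5,"delta_pos":[0.0006,0.0005,0],"turn":-0.0006},{"jaw":5,"delta_pos":[0.0006,0.0005,0.004],"turn":-0.0006},{"jaw":5,"delta_pos":[0.0006,0.0005,0.0085],"turn":-0.0006},{"jaw":5,"delta_pos":[0.0006,0.0005,0.0085],"turn":-0.0006},{"jaw":5,"delta_pos":[0.0006,0.0005,0.0085],"turn":-0.0006}]'
```

```text
clock: 35.33
position: [0.4452, -0.2687, 0.0729]
ee_rot: [0.708, 0.706, -0.0, 0.001]
ft_force: [-3.8, 0.6, 14.2]
grip_width: 0.113
```

```bash
python3 -m handwheel '[{"jaw":5,"delta_pos":[0,0,-0.004],"turn":0},{"jaw":5,"delta_pos":[0,0,-0.008],"turn":0},{"jaw":5,"delta_pos":[0,0,-0.008],"turn":0},{"jaw":5,"delta_pos":[0,0,-0.008],"turn":0},{"jaw":5,"delta_pos":[0,0,-0.008],"turn":0},{"jaw":5,"delta_pos":[0,0,-0.008],"turn":0}]'
python3 - <<'E'
from h import *
go([.4441,-.2677,.07],89.82)
im=camera('side');cv2.imwrite('pics/s18.png',cv2.resize(im[220:300,240:340,::-1],None,fx=7,fy=7,interpolation=2))
E
```

```text
clock: 35.83
position: [0.4441, -0.268, 0.0792]
ee_rot: [0.708, 0.706, -0.0, -0.0]
ft_force: [0.6, -0.4, -0.9]
grip_width: 0.11
t 35.83 p [ 444.1 -268.    79.2] yaw 89.81 F [ 0.6 -0.4 -0.9] w 9.4
  delta [0.0003 0.     0.0092] turn -0.0001 deg 0.0
```

View pics/s18.png

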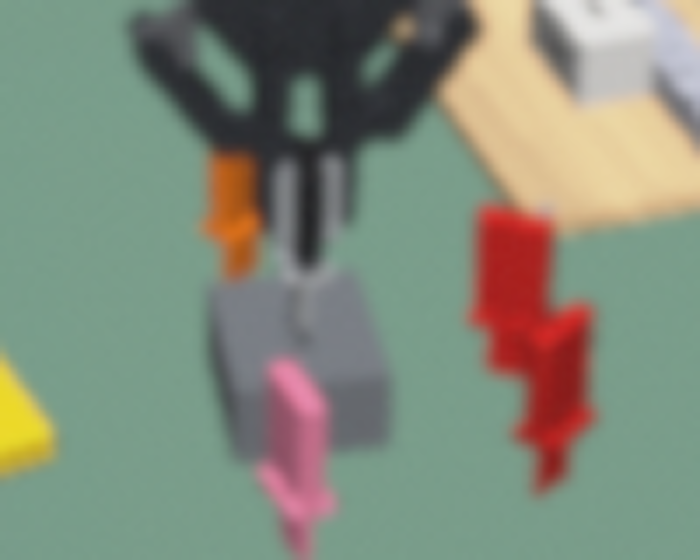

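```bash
python3 -m handwheel '[{"jaw":5,"delta_pos":[0.0006,0,0],"turn":0},{"jaw":5,"delta_pos":[0.0006,0,0.002],"turn":0},{"jaw":5,"delta_pos":[0.0006,0,0.004],"turn":0},{"jaw":5,"delta_pos":[0.0006,0,0.006],"turn":0},{"jaw":5,"delta_pos":[0.0006,0,0.0065],"turn":0},{"jaw":5,"delta_pos":[0.0006,0,0.0065],"turn":0}]'
```

```text
clock: 36.38
position: [0.4441, -0.2674, 0.0727]
ee_rot: [0.708, 0.706, -0.0, -0.0]
ft_force: [-0.0, 0.8, -1.4]
grip_width: 0.113
```

```bash
python3 -m handwheel '[{"jaw":5,"delta_pos":[0,0,0.001],"turn":0},{"jaw":5,"delta_pos":[0,0,0.0018],"turn":0},{"jaw":5,"delta_pos":[0,0,0.0018],"turn":0}]'
```

```text
clock: 36.63
position: [0.4442, -0.2675, 0.0711]
ee_rot: [0.708, 0.706, -0.0, -0.0]
ft_force: [-0.4, 0.6, -0.3]
grip_width: 0.112
```

Tip is inside the slot now. Lower to the flange.

```bash
python3 -m handwheel '[{"jaw":5,"delta_pos":[0,0,0.003],"turn":0},{"jaw":5,"delta_pos":[0,0,0.006],"turn":0},{"jaw":5,"delta_pos":[0,0,0.009],"turn":0},{"jaw":5,"delta_pos":[0,0,0.009],"turn":0}]';python3 -m handwheel '[{"jaw":5,"delta_pos":[0,0,0.003],"turn":0},{"jaw":5,"delta_pos":[0,0,0.006],"turn":0},{"jaw":5,"delta_pos":[0,0,0.009],"turn":0},{"jaw":5,"delta_pos":[0,0,0.0115],"turn":0},{"jaw":5,"delta_pos":[0,0,0.0115],"turn":0}]'
```

```text
clock: 36.97
position: [0.4439, -0.2673, 0.0614]
ee_rot: [0.708, 0.706, 0.0, -0.0]
ft_force: [0.1, -0.1, -0.2]
grip_width: 0.113
clock: 37.38
position: [0.4441, -0.2673, 0.0501]
ee_rot: [0.708, 0.706, 0.0, -0.0]
ft_force: [0.2, -0.4, -1.0]
grip_width: 0.113
```

```bash
python3 -m handwheel '[{"jaw":5,"delta_pos":[0,0,0.001],"turn":0},{"jaw":5,"delta_pos":[0,0,0.0012],"turn":0},{"jaw":5,"delta_pos":[0,0,0.0012],"turn":0}]';python3 -m handwheel '[{"jaw":5,"delta_pos":[0,0,0.0007],"turn":0},{"jaw":5,"delta_pos":[0,0,0.0007],"turn":0},{"jaw":5,"delta_pos":[0,0,0.0007],"turn":0}]'
```

```text
clock: 37.63
position: [0.4442, -0.2674, 0.0495]
ee_rot: [0.708, 0.706, -0.0, -0.0]
ft_force: [-1.0, 0.6, -2.2]
grip_width: 0.113
clock: 37.88
position: [0.4442, -0.2675, 0.0488]
ee_rot: [0.708, 0.706, -0.0, 0.0]
ft_force: [-2.5, -0.3, -1.3]
grip_width: 0.112
```

```bash
python3 -m handwheel '[{"jaw":5,"delta_pos":[0,0,0.0007],"turn":0},{"jaw":5,"delta_pos":[0,0,0.0007],"turn":0},{"jaw":5,"delta_pos":[0,0,0.0007],"turn":0}]';python3 -m handwheel '[{"jaw":5,"delta_pos":[0,0,0.0005],"turn":0},{"jaw":5,"delta_pos":[0,0,0.0005],"turn":0},{"jaw":5,"delta_pos":[0,0,0.0005],"turn":0}]'
```

```text
clock: 38.13
position: [0.4442, -0.2675, 0.0486]
ee_rot: [0.708, 0.706, -0.0, 0.0]
ft_force: [-4.8, 0.4, 7.1]
grip_width: 0.114
clock: 38.38
position: [0.4442, -0.2675, 0.0486]
ee_rot: [0.708, 0.706, -0.0, 0.0]
ft_force: [-7.9, 2.5, 13.2]
grip_width: 0.111
```

```bash
python3 -m handwheel '[{"jaw":5,"delta_pos":[0,0,-0.0007],"turn":0},{"jaw":13,"delta_pos":[0,0,-0.0007],"turn":0},{"jaw":20,"delta_pos":[0,0,-0.0007],"turn":0},{"jaw":30,"delta_pos":[0,0,-0.001],"turn":0},{"jaw":36,"delta_pos":[0,0,-0.001],"turn":0},{"jaw":36,"delta_pos":[0,0,-0.02],"turn":0},{"jaw":36,"delta_pos":[0,0,-0.05],"turn":0},{"jaw":36,"delta_pos":[0,0,-0.09],"turn":0},{"jaw":36,"delta_pos":[0,0,-0.13],"turn":0},{"jaw":36,"delta_pos":[0,0,-0.16],"turn":0}]'
python3 -m handwheel '[{"jaw":36,"delta_pos":[0,-0.04,-0.03],"turn":0},{"jaw":36,"delta_pos":[-0.04,-0.05,-0.03],"turn":0},{"jaw":36,"delta_pos":[-0.08,-0.05,-0.03],"turn":0},{"jaw":36,"delta_pos":[-0.12,-0.05,-0.03],"turn":0},{"jaw":36,"delta_pos":[-0.16,-0.05,-0.03],"turn":0},{"jaw":36,"delta_pos":[-0.2,-0.05,-0.03],"turn":0},{"jaw":36,"delta_pos":[-0.22,-0.05,-0.03],"turn":0}]'
python3 - <<'E'
from h import *
im=camera('top');cv2.imwrite('pics/t20.png',im[:,:,::-1])
s=camera('side');cv2.imwrite('pics/s20.png',s[:,:,::-1]);cv2.imwrite('pics/s20c.png',cv2.resize(s[170:300,240:380,::-1],None,fx=4.5,fy=4.5,interpolation=2))
cv2.imwrite('pics/t20c.png',cv2.resize(im[155:275,230:410,::-1],None,fx=4.4,fy=4.4,interpolation=2))
E
python3 edge.py pics/t20.png
```

```text
clock: 39.22
position: [0.4449, -0.2673, 0.2108]
ee_rot: [0.708, 0.706, 0.0, 0.001]
ft_force: [-0.0, -1.5, 0.6]
grip_width: 0.42
clock: 39.8
position: [0.3914, -0.4922, 0.2365]
ee_rot: [0.71, 0.704, -0.001, -0.0]
ft_force: [-0.1, 0.4, 0.2]
grip_width: 0.423
stop [ 682.4 -119.3] uv 660.5 -209.1 [24.6 34.2] 97.93
stop [652.2 107.3] uv 660.7 19.5 [24.3 33.2] 96.0
stop [643.3 -10.2] uv 636.2 -95.7 [12.  69.1] 97.45
bar [623.6 -12.1] uv 616.5 -95.0 [ 60.9 276.5] 97.61
rib [ 677.8 -117.2] uv 656.2 -206.4 [22.6 32.5] 98.96
rib [648.2 105.6] uv 656.5 18.4 [22.2 31.1] 97.49
rib [639. -10.] uv 632.0 -95.0 [10.6 66.7] 97.6
```

View pics/t20c.png

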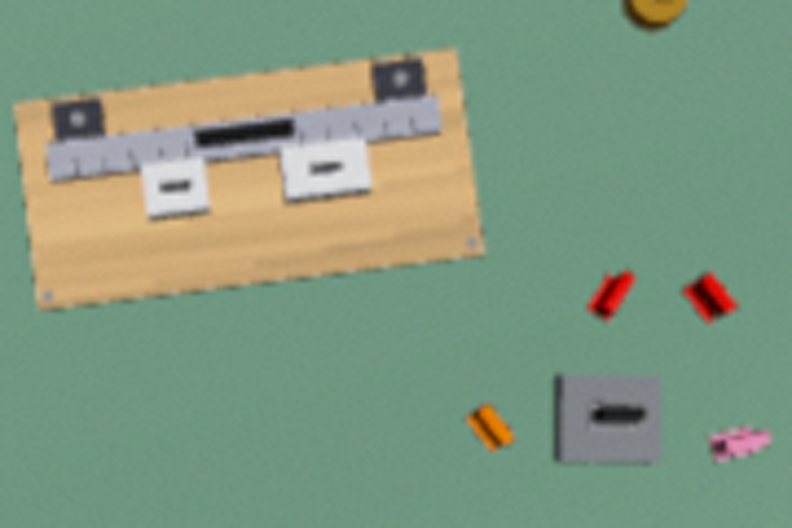

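View pics/s20c.png

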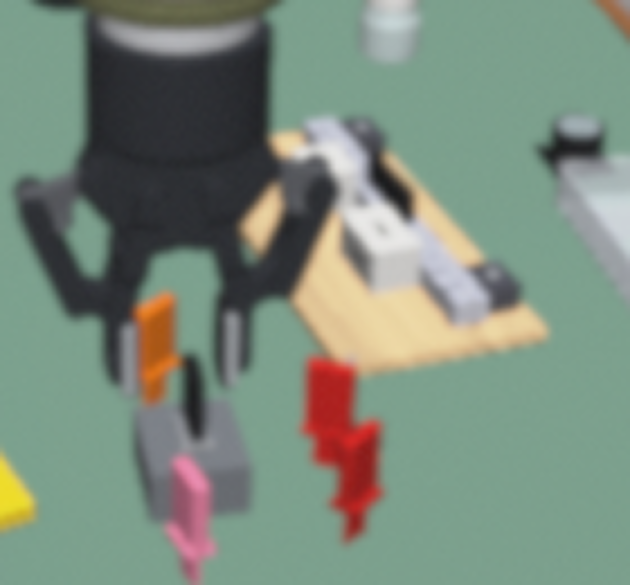

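View pics/t20.png

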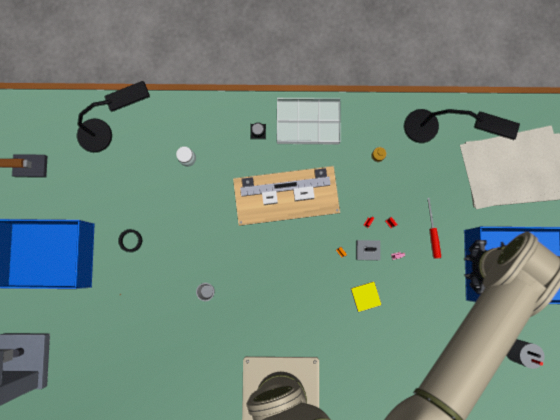

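```bash
python3 - <<'E'
from h import *
a=cv2.imread('pics/t6.png')[230:270,340:400];b=cv2.imread('pics/t20.png')[230:270,340:400]
cv2.imwrite('pics/g3.png',cv2.resize(np.vstack([a,b]),None,fx=7,fy=7,interpolation=0))
a=cv2.imread('pics/s8.png')[235:300,255:320];b=cv2.imread('pics/s20.png')[235:300,255:320]
cv2.imwrite('pics/g4.png',cv2.resize(np.hstack([a,b]),None,fx=6,fy=6,interpolation=0))
a=cv2.imread('pics/t8.png')[160:225,228:335];b=cv2.imread('pics/t20.png')[160:225,228:335]
print(cv2.absdiff(a,b).max(2).max(), np.argwhere(cv2.absdiff(a,b).max(2)>40)[:10])
E
```

```text
8 []
```

View pics/g3.png

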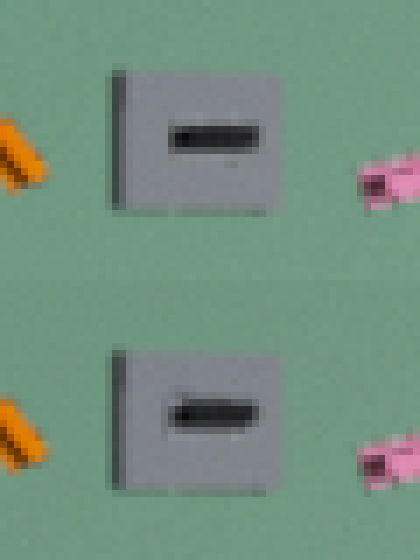

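View pics/g4.png

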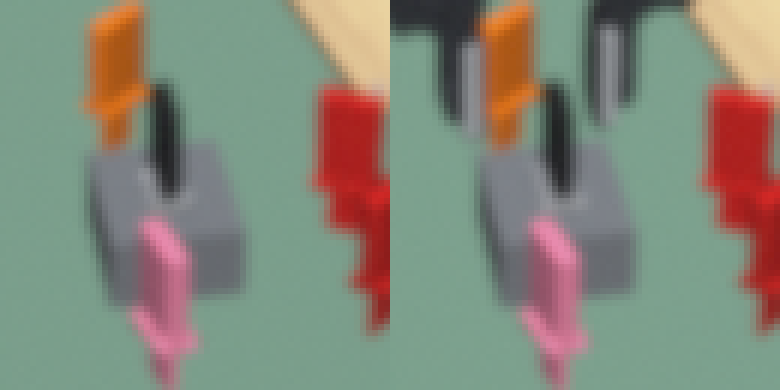

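```bash
python3 - <<'E'
from h import *
T=Cam('top')
im=cv2.imread('pics/t20.png');S=cv2.cvtColor(im,cv2.COLOR_BGR2HSV)[...,1].astype(float);g=im[...,0].astype(float) # blue
b=im.astype(float).min(2)
for n,c0,c1,r0 in(('large',297,312,193),('medium',264,275,197)):
    for nm,ch,z,lo in(('near',b,.044,1),('far',b,.044,-1)):
        P=[]
        for c in range(c0,c1):
            prof=ch[:,c]; r=r0+2*lo
            # walk from outside slot row outward to half level crossing
            rr=np.arange(r0+5 if lo>0 else r0-4, (r0+14 if lo>0 else r0-14), lo)
            v=prof[rr]; hi=v[:2].mean(); lv=v[2:].min() ; t=(hi+lv)/2 if lo>0 else hi-12
            k=np.argmax(v<t)
            if k==0: continue
            f=(v[k-1]-t)/(v[k-1]-v[k]); P.append((c,rr[k-1]+lo*f))
        P=np.array(P);W=T.plane(P,z)*1000
        k,d=np.polyfit(W[:,1],W[:,0],1);res=W[:,0]-(k*W[:,1]+d)
        print(n,nm,len(P),'yaw',np.degrees(np.arctan(-k)).round(2),'rms',res.std().round(2),'u',(W@[.9911,.1331]).mean().round(2))
# bar near edge line away from housings, and stop face
for nm,cols in(('barL',range(244,258)),('barmid',range(279,289)),('barR',range(316,326))):
    P=[]
    sat=S
    for c in cols:
        yc=187-(c-285)*0.125
        rr=np.arange(int(yc)+1,int(yc)+9);v=sat[rr,c];t=(v[0]+v[-1])/2;k=np.argmax(v>t)
        if k==0: continue
        P.append((c,rr[k-1]+(t-v[k-1])/(v[k]-v[k-1])))
    W=T.plane(np.array(P),.03)*1000;print(nm,'u',(W@[.9911,.1331]).mean().round(2),(W@[.9911,.1331]).std().round(2))
a=im[180:212,255:322];cv2.imwrite('pics/row.png',cv2.resize(a,None,fx=11,fy=11,interpolation=0))
E
```

```text
large near 14 yaw 5.34 rms 0.19 u 583.44
large far 15 yaw 6.79 rms 0.35 u 619.44
medium near 11 yaw 5.59 rms 0.17 u 583.84
medium far 11 yaw 5.7 rms 0.34 u 619.48
barL u 618.79 0.56
barmid u 618.81 0.38
barR u 618.66 0.37
```

View pics/row.png

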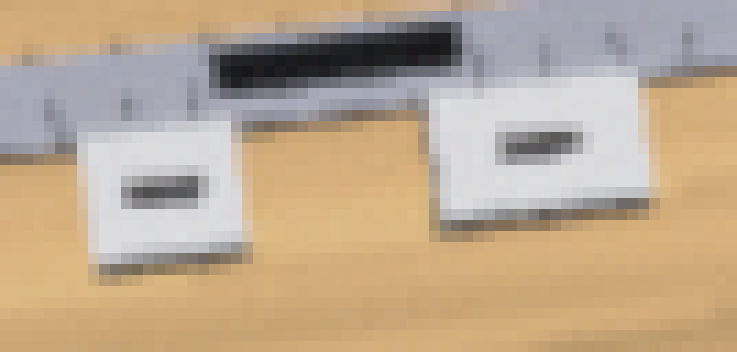

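```bash
python3 -m handwheel '[{"jaw":36,"delta_pos":[-0.04,-0.04,0],"turn":0},{"jaw":36,"delta_pos":[-0.07,-0.08,0],"turn":0},{"jaw":36,"delta_pos":[-0.07,-0.11,0],"turn":0},{"jaw":36,"delta_pos":[-0.07,-0.11,0],"turn":0},{"jaw":36,"delta_pos":[-0.07,-0.11,0],"turn":0}]'
python3 - <<'E'
from h import *
s=camera('side');cv2.imwrite('pics/s21.png',s[:,:,::-1]);cv2.imwrite('pics/s21c.png',cv2.resize(s[185:260,275:370,::-1],None,fx=8,fy=8,interpolation=2))
E
```

```text
clock: 40.32
position: [0.2791, -0.5586, 0.2375]
ee_rot: [0.71, 0.704, -0.001, -0.0]
ft_force: [-0.5, -0.1, 0.5]
grip_width: 0.421
```

View pics/s21c.png

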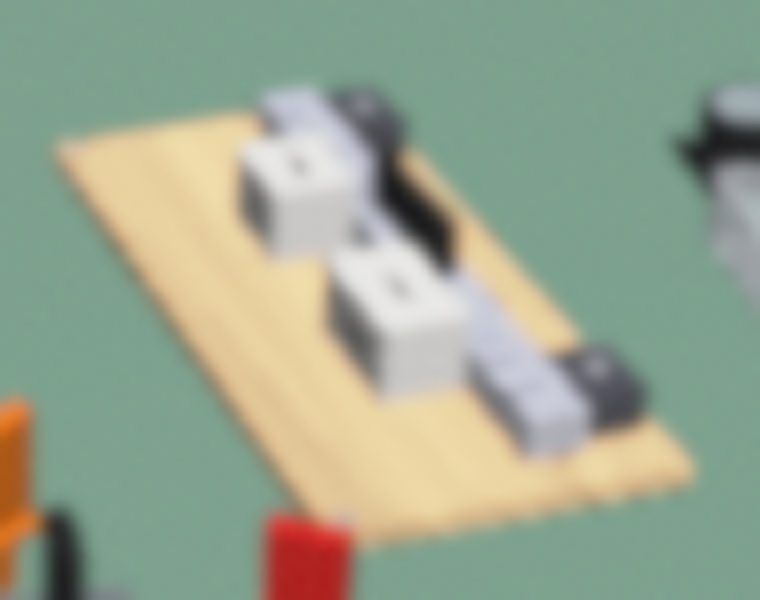

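```bash
python3 - <<'E'
from h import *
C=Cam('side');im=cv2.imread('pics/s21.png').astype(float)
# expected lines: project ideal geometry and measure the edge offset perpendicular (along columns) at each row
def P(u,v,z): return np.array([u*.9911-v*.1331,u*.1331+v*.9911,z*1000])/1000
def edge(n,u,z,v0,v1,ch,sgn):
    vs=np.linspace(v0,v1,13);out=[]
    for v in vs:
        q=[C.proj(P(u+d,v,z))[0] for d in np.linspace(-6,6,49)]
        s=np.array([cv2.remap(ch.astype(np.float32),np.float32([[a[0]]]),np.float32([[a[1]]]),cv2.INTER_LINEAR)[0,0] for a in q])
        g=np.gradient(cv2.GaussianBlur(s[None].astype(np.float32),(0,0),3)[0])*sgn
        w=np.clip(g,0,None)**2;out.append((np.linspace(-6,6,49)*w).sum()/w.sum())
    out=np.array(out);k=np.polyfit(vs,out,1);print(n,'off',out.mean().round(2),'slope deg',np.degrees(np.arctan(k[0])).round(2),out.round(1))
L=im.min(2)
edge('large near',583.8,.044,-147-26,-147+26,L,1)
edge('medium near',583.8,.044,-41-18,-41+18,L,1)
edge('large far-base bar/near ref: board edge',538.5,.010,-200,-20,im[...,2],1)
E
```

```text
large near off -0.05 slope deg 3.26 [-1.2 -1.  -0.8 -0.6 -0.4 -0.6 -0.6 -0.5 -0.1  0.4  0.9  1.7  2.2]
medium near off 0.42 slope deg 3.33 [-0.6 -0.5 -0.2 -0.   0.2  0.3  0.4  0.5  0.6  0.8  0.9  1.5  1.6]
large far-base bar/near ref: board edge off -3.66 slope deg 0.22 [-3.9 -3.9 -4.  -4.  -3.7 -3.9 -3.8 -3.5 -3.5 -3.3 -3.5 -3.2 -3.5]
```

```bash
python3 - <<'E'
from h import *
C=Cam('top');im=cv2.imread('pics/t20.png').astype(float)
def P(u,v,z): return np.array([u*.9911-v*.1331,u*.1331+v*.9911,z*1000])/1000
D=np.linspace(-7,7,57)
def edge(n,a,b,z,ch,sgn,alongv=True,blur=3):
    "edge at u=a for v in b (alongv) or v=a for u in b"
    ts=np.linspace(*b,25);out=[]
    for t in ts:
        q=np.float32([C.proj(P(a+d,t,z) if alongv else P(t,a+d,z))[0] for d in D])
        s=cv2.remap(ch.astype(np.float32),q[None,:,0],q[None,:,1],cv2.INTER_LINEAR)
        g=np.gradient(cv2.GaussianBlur(s,(0,0),blur)[0])*sgn
        w=np.clip(g,0,None)**2;out.append((D*w).sum()/w.sum())
    out=np.array(out);k=np.polyfit(ts,out,1);print(n,'off',out.mean().round(2),'slope',np.degrees(np.arctan(k[0])).round(2),'rms',(out-np.polyval(k,ts)).std().round(2))
mn=im.min(2);r=im[...,2]
S=cv2.cvtColor(im.astype(np.uint8),cv2.COLOR_BGR2HSV)[...,1].astype(float)
for n,v,h in(('large',-148.8,30),('medium',-42.8,22)):
    edge(n+' near top-edge(min)',584,(v-h+5,v+h-5),.044,mn,1)
    edge(n+' far (min)',620,(v-h+5,v+h-5),.044,mn,-1)
    edge(n+' far (sat)',620,(v-h+5,v+h-5),.044,S,1)
    edge(n+' +v side',v+h,(590,614),.044,mn,-1,False)
    edge(n+' -v side',v-h,(590,614),.044,mn,1,False)
edge('bar near L',619,(-10,38),.03,S,-1);edge('bar near mid',619,(-113,-70),.03,S,-1);edge('bar near R',619,(-230,-185),.03,S,-1)
edge('bar near all',619,(-230,-185),.03,S,-1)
edge('board near',538,(-245,55),.01,r,1)
edge('stopR near',646.5,(-222,-196),.03,mn,-1);edge('stopL near',646.5,(6,33),.03,mn,-1)
E
```

```text
large near top-edge(min) off 0.8 slope -0.29 rms 0.13
large far (min) off 1.56 slope 2.11 rms 0.71
large far (sat) off 1.24 slope -0.3 rms 0.31
large +v side off -0.05 slope 1.94 rms 0.38
large -v side off -0.25 slope 0.32 rms 0.11
medium near top-edge(min) off 0.79 slope -0.02 rms 0.18
medium far (min) off 1.13 slope -0.49 rms 0.46
medium far (sat) off 1.24 slope -0.54 rms 0.33
medium +v side off 0.64 slope 0.58 rms 0.13
medium -v side off -0.12 slope -0.81 rms 0.14
bar near L off -0.18 slope -0.11 rms 0.39
bar near mid off -0.17 slope -0.25 rms 0.24
bar near R off -0.2 slope -0.24 rms 0.3
bar near all off -0.2 slope -0.24 rms 0.3
board near off -4.73 slope 0.17 rms 0.28
stopR near off 0.4 slope 1.63 rms 0.31
stopL near off 0.53 slope 1.89 rms 0.34
```

```bash
python3 - <<'E'
from h import *
T=Cam('top');up=6
for f in('t6','t20'):
    big=cv2.resize(cv2.imread(f'pics/{f}.png'),None,fx=up,fy=up,interpolation=cv2.INTER_CUBIC);V=big.max(2).astype(int)
    roi=np.zeros(V.shape,bool);roi[242*up:258*up,360*up:380*up]=1
    for b,st,c in blobs((V<70)&roi,10*up*up): print(f,c/up,st[2:]/up)
E
```

```text
t6 [370.4570291  249.66543108] [ 12.16666667   3.16666667 202.33333333]
t20 [370.37622549 249.15713508] [ 11.66666667   3.33333333 204.        ]
```

```bash
python3 -c "
from workcell import *
print(hand_in(), get_obs()['clock'])"
```

```text
the job is handed in; nothing more can be done
the job is handed in; nothing more can be done
```

The job is done and handed in at about 40 s on the robot's clock; no verdict was reported. Only the medium and large housings were on the bench.

**What I did, in order:**
- **Straightedge:** I laid it on the board and pushed it against both stops until the force rose to 18 N with almost no twist.
- **Housings:** I set the medium and then the large against the straightedge, each pushed until the force reached about 10 N.
- **Gauge checks:** I gauged the medium and then the large. The flange sat on each housing at 6–7 N, and the blade came out cleanly both times.
- **Gauge return:** I put the gauge back in its stand. It came to rest at TCP height 48.6 mm; it was 48.7 mm when I picked it up.

**Last checks:**
- **Straightedge:** It is centred between the stops to about 0.3 mm and parallel to them within the image accuracy.
- **Row:** The board area did not change between the picture before gauging and the last one. Both housings sit at the same distance along the board and parallel to the straightedge within about 0.3°.
- **Bystanders:** They all look unmoved in the last picture.

**What failed or disagreed:**
- **Gauge caught on the stand:** On the first try at returning it, the blade caught the stand's top at 14 N. I raised it, shifted 0.6 mm and it went in.
- **Gauge position:** It now stands about 1.5 mm from where it started across the slot, which is within the slot's play.
- **Edge fits:** Two cruder edge fits showed the housings 1–3° off parallel. I took the finer top-view fit of the near edges over them. A few of that fit's other edges still read up to 2° off.
- **Large housing:** The twist when it was pressed home was slightly off-centre, so its flushness is less certain than the medium's.

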